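# Centre-punch the bracket blank on the punching stand

## Robot

A 6-joint arm with a two-finger parallel gripper is mounted at the origin on a cart in front of the work surface, level with it; the furniture and walls round the work are solid. World frame = base frame: x ahead of the robot, y to its left, z up, the work surface at z = 0. Lengths are in mm, angles in rad, forces in N, time in s.
With the tool pointing down it reaches from about 325 to 850 mm from the base axis. Payload 4.4 kg.
Tool frame: the origin (TCP) lies at the very end of the fingers, on their centre line; the grasp point (between the pads) lies 19 mm behind it; z points along the fingers, y is the direction in which the jaws open and shut (so a half turn about z gives the same grasp; the last joint's range is limited). The gripper opens to 94 mm and grips with 3 to 60 N. Pads are 16 mm wide; open, the fingers measure 119 mm over their backs; the gripper's body (75 mm by 177 mm) begins 78 mm behind the grasp point.
Start: joints at [1.165, 0.207, 1.542, -0, 1.393, -0.15], TCP at [145.496, 556.29, 205.447] pointing down, gripper open.
Joint ranges: [-2.73, 2.73], [-0.86, 2.22], [0.23, 2.46], [-1.11, 4.25], [0.08, 2.63], [-2.82, 2.82]. Speed limits (rad/s): [2.79, 2.79, 3.14, 3.14, 3.14, 3.14].

## Interface

Orientations are given as a unit quaternion [x, y, z, w].
In Python, from workcell import arm gives the robot as it stands.
- The arm moves only by the tool servo_tool, never from a script. Its argument "increments" is text: rows parted by semicolons, each of 5 numbers parted by spaces: the finger opening in mm, from 0 to 94, then the shift along the tool's x, y, z in mm, then the turn about the tool's z in degrees. In form: gripper dx dy dz spin; .... A call has 1 to 20 rows; each row is the pose to reach, as a shift and turn from the pose measured when the call began, along the tool's axes at that moment; what a row does not reach only later rows make up. A row lasts 1/12 s, in which the tool goes at most 41.7 mm and 7.16 degrees, less where a joint would pass 70% of its speed; a pose out of reach is approached as far as the arm can. A call with a gripper value outside its range is refused whole. The fingers move at their own pace and stop on an object; the grip force is fixed at half the most. Time passes only in rows, so rows that repeat a pose let the fingers close. It gives the time, the measured TCP pose, the force and the opening at its end, in the units of the state.
- arm.state(): the state, without advancing time (a new reading comes with each control period).
- arm.capture(name): name is "side" or "top"; returns a dict with "pixels" (400x640x3 uint8, red, green, blue), "range_z" (400x640 float32, mm along the optical axis (not along the pixel's ray), 0 where there is no reading), "fovy" (degrees; the focal length in pixels is half the picture's height over the tangent of half this angle, whatever the lens; pixels are square), "cx", "cy" (the principal point, pixels), "rvec" (rotation vector, rad) and "tvec" (3), from world to camera coordinates, as OpenCV has them. Camera axes: x right, y down, z forward; pixel columns grow to the right and rows downward; lengths in mm; the calibration is good to about 2 mm. A picture is of the moment at which its call begins.
- arm.hand_in(): hands the job in, once; it reports no verdict.
Trained networks look in a picture, given as the dict that the camera call returned (one of the last four; its "shot" number tells which), for a name from the list of things; names that differ only in an ending like _2 or _b are one class to them, and where a whole thing is asked for, a point or a joint stands for the part that bears it (a point fixed in the world has none). Each returns a list of dicts, best first, with "confidence" (0 to 1); they miss things now and then, are a little off and sometimes report something else, mostly with a low value. They report only what shows in the picture. A call takes as long as a camera call.
- arm.trace(picture, thing): "pixels" (400x640 bool, what is visible of it) and "at" ([column, row] in pixels, amid what is visible of it).
The state is a dict: "clock": time; "qpos": joint angles; "qd": joint speeds; "effort": joint torques, N m; "ee_pos": TCP position; "tcp_rot": TCP orientation; "force": force on the tool from outside, world axes, zero at the start; "torque": the same for the moment, N m; "opening": opening from 0.0 (shut) to 1.0 (fully open).
Only numpy, scipy, OpenCV 4.12 (cv2) and the standard library are available. Lean on these libraries where they do the work, as an engineer would, in place of code of your own. Each camera call takes 0.05 s, during which the arm holds its last target.

## Task

Push the angle bracket along the bed of the punching stand until its far edge is flat against the back fence, and slide the punch carriage along its rods until the point stands over the crossing of the two scribed lines. With the bracket home, press the punch cap straight down until the spring inside snaps at the crossing, and nowhere else on the bracket, then let the punch spring back up and leave the bracket home under the point. Leave the tape roll, steel block, hammer and dropper bottle where they are.

Things in the scene. Friction and masses are not known exactly. Their poses are not given: they have to be found in the camera images.
- stand: Fixed punching stand. Origin on the worktop under the middle of the rods; z up. Dark steel bed x = -150 to +60, y = -105 to +105 mm, top 12 mm above the worktop. The bracket is pushed along the stand's +x to the back fence. Two posts at x = 0, y = -95 and +95 mm (86 mm high; heads 52 mm along x, 16 mm along y) carry two guide rods along y, 70 mm above the worktop
- carriage (a joint): Position (m) of the punch carriage on the rods = y of the punch axis in the stand's frame, -0.05 to +0.05; about 2 N of friction, stays where left. Aluminium block 56 (x) x 44 (y) x 30 mm, top 85 mm above the worktop (brass collar to 89 mm), punch axis at its middle, x = 0 of the stand. Move it by pinching or pushing cap or block sideways
- punch (a joint): Travel (m) of the punch barrel downwards in the carriage: 0 up at rest; the point meets the bracket at 0.006, and 0.018 is the end of travel on a bracket. Springs back up by itself (about 3 to 4 N). The cap sits on the barrel on a stiffer spring: it starts to sink over the barrel at about 9 N, 0.9 N per mm, at most 14 mm
- nose (a joint): How far (m) the nose pin with the point has been forced up into the barrel: 0 at rest, 0.012 at most. Pressing the cap on after the point meets the bracket, the force climbs to about 17 N and nose creeps to about 0.006; at about 21 to 22 mm of total cap travel the hidden spring snaps: nose jumps to about 0.012 and the force drops by about 5 N. Beyond 0.010 is snapped. Resets when the cap is let up
- cap_top (a point): Centre of the flat top of the dark steel punch cap, the place to press: 134 mm above the worktop at rest. Cap 30 mm in diameter, 15 mm high, with 30 mm of free 20 mm barrel below it down to the brass collar on the carriage
- punch_point (a point): The very tip of the punch, on its axis; 24 mm above the worktop at rest, 6 mm above the bracket's top face
- bracket: Loose aluminium angle bracket, about 0.2 to 0.3 kg, lying on the bed: plate 120 (x) x 80 (y) x 6 mm, with an upright flange at its near end (x = -60 to -54 mm), 80 mm wide, 36 mm high from the underside. Origin at the centre of the plate's underside, x from flange to far edge, z up. Home: far edge flat on the fence, its x along the stand's x
- far_edge (a point): Middle of the bracket's straight far edge (x = +60 mm, y = 0), 3 mm above its underside
- mark (a point): Crossing of the two dark scribed lines on the bracket's top face, 35 mm from the far edge (x = +25 mm, y = -12 mm, z = 6 mm of the bracket); with the bracket home it lies on the line along which the punch point travels
- tape_roll: Bystander: roll of masking tape, 104 mm across, 25 mm high, origin at the centre of its underside
- steel_block: Bystander: square steel bench block 75 x 75 x 19 mm, origin at the centre of its underside
- hammer_tool: Bystander: small hammer with wooden handle, 222 mm long, 62 mm across the head, 27 mm high, lying, origin at the centre of its underside
- dropper: Bystander: small brown dropper bottle, 33 mm across, 102 mm high, origin at the centre of its underside
- fence_mid (a point): Middle of the back fence's working face: x = +35, y = 0 of the stand, 15 mm above the worktop. The fence is a steel bar along the stand's y, 170 mm long, 15 mm thick, standing 15 mm above the bed

How it is judged:
By the outcome, as a careful person would: the job done as asked, in the order asked, and still so for the second after the job is handed in, with the robot touching nothing.
It also fails if it takes over 64 s, if anything falls off the work surface, if the arm or the gripper's body presses on something with over 40 N, if the wrist force passes 120 N, or if a joint passes its speed limit or range.

## Working session

There is one attempt and no reset: what is moved stays moved. The work goes in short steps, Python scripts to look and compute and a tool call to move; the robot and the scene stay as the last step left them, time stands still between calls to the robot, and variables do not carry over. Pictures are saved under pics/ and viewed, and the job is handed in when it is done.

Besides the shell and the picture viewer there is one more tool, called after ">>>" by a JSON object that holds its "fn" and its "kwargs", one argument or row to a line. servo_tool: Moves the arm, as the interface text tells. Its arguments: {"type":"object","properties":{"increments":{"type":"string"}},"required":["increments"]}

```bash
mkdir -p pics; ls
cat > h.py <<'E'
import numpy as np, cv2
from workcell import arm
def save(p,n): cv2.imwrite(f'pics/{n}.png', cv2.cvtColor(p['pixels'],cv2.COLOR_RGB2BGR))
def f(p): return 200/np.tan(np.radians(p['fovy'])/2)
def RT(p): return cv2.Rodrigues(np.array(p['rvec'],float))[0], np.array(p['tvec'],float).ravel()
def world(p,uv,z=None):
    # by depth
    u,v=uv; d=p['range_z'][int(round(v)),int(round(u))] if z is None else z
    R,t=RT(p); c=np.array([(u-p['cx'])/f(p),(v-p['cy'])/f(p),1])*d
    return R.T@(c-t)
def onz(p,uv,z):
    R,t=RT(p); u,v=uv; d=R.T@np.array([(u-p['cx'])/f(p),(v-p['cy'])/f(p),1]); o=-R.T@t
    return o+d*(z-o[2])/d[2]
def cloud(p):
    R,t=RT(p); vv,uu=np.mgrid[0:400,0:640]; d=p['range_z']
    c=np.stack([(uu-p['cx'])/f(p)*d,(vv-p['cy'])/f(p)*d,d],-1)
    return (c-t)@R
def proj(p,X):
    R,t=RT(p); c=R@np.array(X,float)+t; return c[:2]/c[2]*f(p)+[p['cx'],p['cy']]
E
python3 - <<'E'
from h import *
for n in ['side','top']:
    p=arm.capture(n); save(p,n+'0'); print(n,p['fovy'],-RT(p)[0].T@RT(p)[1])
    for th in ['stand','carriage','cap_top','bracket','mark','far_edge','tape_roll','steel_block','hammer_tool','dropper']:
        r=arm.trace(p,th)
        for q in r[:2]:
            m=q['pixels']; c=cloud(p)[m&(p['range_z']>0)]
            print(th,round(q['confidence'],2),np.round(q['at']),m.sum(), np.round(np.median(c,0)) if len(c) else None)
print(arm.state())
E
```

```text
pics
side 45.22066499715576 [  72.3893905  -807.41771598  868.27469766]
stand 0.73 [312. 226.] 4567 [448. -16.  14.]
stand 0.65 [298. 194.] 114 [438.   4. 134.]
carriage 0.91 [297. 214.] 499 [434.  -2.  86.]
cap_top 0.53 [299. 197.] 97 [435.   4. 134.]
bracket 0.71 [236. 181.] 647 [372. 288.  21.]
bracket 0.63 [320. 245.] 1229 [458. -71.  20.]
mark 0.84 [318. 243.] 1221 [458. -72.  20.]
far_edge 0.97 [320. 246.] 1201 [458. -70.  20.]
tape_roll 0.56 [237. 179.] 653 [373. 291.  21.]
steel_block 0.91 [368. 343.] 1384 [ 418. -360.   20.]
steel_block 0.53 [298. 196.] 114 [438.   4. 134.]
hammer_tool 0.8 [440. 322.] 795 [ 578. -388.   18.]
dropper 0.48 [289. 155.] 269 [539. 293.  47.]
dropper 0.43 [446. 325.] 955 [ 584. -396.   17.]
top 42.69553423069448 [ 220.55042524  -28.47074119 1484.38981999]
stand 0.75 [324. 210.] 4164 [477.  -8.  13.]
carriage 0.55 [320. 218.] 317 [434.   7.  86.]
cap_top 0.55 [320. 217.] 93 [437.  10. 133.]
bracket 0.73 [348. 214.] 976 [462. -73.  17.]
mark 0.74 [319. 218.] 320 [434.   7.  86.]
mark 0.73 [346. 214.] 1040 [462. -69.  17.]
far_edge 0.77 [345. 216.] 1
[... 320 characters left out ...]
er 0.29 [318. 216.] 104 [437.   9. 133.]
{'clock': 1.1, 'qpos': array([ 1.16450794e+00,  2.06554112e-01,  1.54149634e+00,  3.34099857e-06,
        1.39351525e+00, -1.50483560e-01]), 'qd': array([-0.00081146,  0.00079044,  0.00105008, -0.00046457, -0.0009557 ,
        0.00051786]), 'effort': array([ 9.49467176e-04, -3.70885849e+01, -2.81770563e+01,  6.99004764e-02,
        2.72647664e-02, -3.70057990e-06]), 'ee_pos': array([145.49046875, 556.29137308, 205.47449604]), 'tcp_rot': array([1.27554265e-01, 9.91831593e-01, 1.34084037e-05, 2.12206228e-06]), 'force': array([-0.31025993, -0.29059052, -0.1992486 ]), 'torque': array([ 0.00610399, -0.03054132,  0.01032777]), 'opening': 1.0027216796132339}
```

Run:
```python
from h import *
a=cv2.imread('pics/side0.png')[150:300,210:410]; b=cv2.imread('pics/top0.png')[150:280,260:420]
cv2.imwrite('pics/sc.png',cv2.resize(a,None,fx=4,fy=4,interpolation=2)); cv2.imwrite('pics/tc.png',cv2.resize(b,None,fx=4.5,fy=4.5,interpolation=2))
```

```text
(no output)
```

View pics/sc.png

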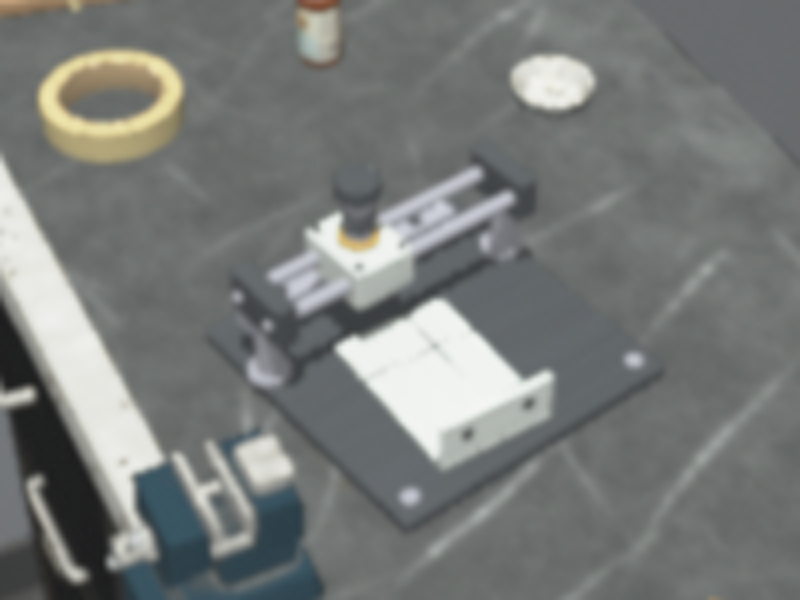

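View pics/tc.png

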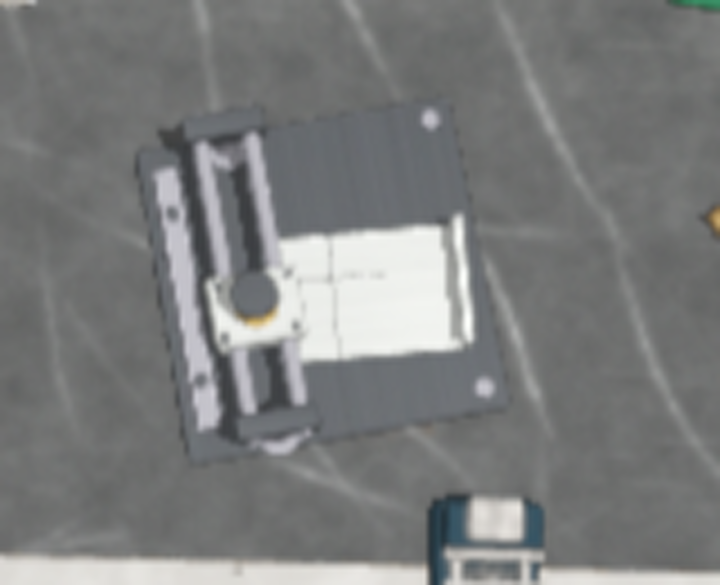

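View pics/side0.png

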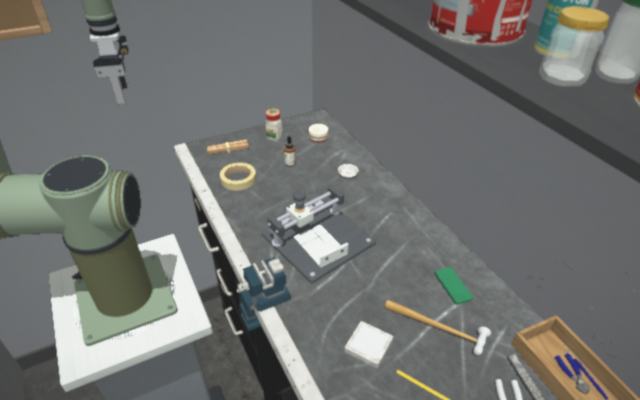

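The views show the stand lying with its +x towards about world +y: fence to the left in the top view, flange to the right near (362,213), cap at about (316,215). I'll fit the poses from edges next.

```bash
cat >> h.py <<'E'
from scipy.optimize import least_squares
from scipy.ndimage import map_coordinates, gaussian_filter
def T(pose,P):
    x,y,a=pose; P=np.atleast_2d(np.array(P,float)); c,s=np.cos(a),np.sin(a)
    return np.stack([x+c*P[:,0]-s*P[:,1], y+s*P[:,0]+c*P[:,1], P[:,2]],-1)
def projn(p,X):
    R,t=RT(p); c=X@R.T+t; return c[:,:2]/c[:,2:]*f(p)+[p['cx'],p['cy']]
def edgefit(pics,segs,pose,wins=(5,3,2,2),n=40):
    pose=np.array(pose,float)
    gs=[gaussian_filter(p['pixels'].astype(float).mean(-1),0.7) for p in pics]
    for w in wins:
        obs=[]
        for p,g in zip(pics,gs):
            for A,B in segs:
                S=np.linspace(A,B,n+2)[1:-1]; uv=projn(p,T(pose,S))
                d=uv[-1]-uv[0]; d/=np.linalg.norm(d); nr=np.array([-d[1],d[0]])
                k=np.arange(-w,w+.01,.25)
                smp=uv[:,None]+k[None,:,None]*nr
                v=map_coordinates(g,[smp[...,1],smp[...,0]],order=1)
                gr=np.abs(np.gradient(v,axis=1)); j=gr.argmax(1)
                for i in range(n):
                    if gr[i,j[i]]>1.0 and 0<j[i]<len(k)-1: obs.append((p,S[i],uv[i]+k[j[i]]*nr,nr))
        def res(q):
            out=[]
            for p in pics:
                o=[x for x in obs if x[0] is p]
                if o:
                    uv=projn(p,T(q,[x[1] for x in o])); out.append(((uv-np.array([x[2] for x in o]))*np.array([x[3] for x in o])).sum(1))
            return np.concatenate(out)
        r=least_squares(res,pose,loss='soft_l1',f_scale=.3,x_scale=[1,1,.01]); pose=r.x
    return pose,np.median(np.abs(res(pose))),len(obs)
BED=[([-150,-105,12],[60,-105,12]),([60,105,12],[60,-105,12]),([-150,105,12],[60,105,12]),([-150,105,12],[-150,-105,12])]
RODF=[([35,-85,27],[35,85,27]),([50,-85,27],[50,85,27])]
# bracket (world z incl bed 12)
BR=[([-54,-40,18],[60,-40,18]),([-54,40,18],[60,40,18]),([-60,-40,48],[-60,40,48]),([-60,40,12],[-60,40,48]),([-60,-40,12],[-60,-40,48]),([60,-40,18],[60,40,18])]
E
python3 - <<'E'
from h import *
t=arm.capture('top'); s=arm.capture('side')
c=np.array([(140,150),(440,100),(505,408),(192,460)])/4.5+[260,150]
for q in c: print(np.round(onz(t,q,12)))
W=np.array([onz(t,q,12) for q in c])
# (140,150)= far x(+60), world +x side => stand y=-105 (y = 90deg left of x)
ctr=W.mean(0); ang=np.arctan2(*(W[0]-W[1])[[1,0]]); print(ang)
x0=ctr[:2]+45*np.array([np.cos(ang),np.sin(ang)])
P0=[x0[0],x0[1],ang]; print(P0)
for pics in ([t],[s],[t,s]):
    st=edgefit(pics,BED,P0); print('stand',st)
    fe=edgefit(pics,RODF[:1],st[0]); 
st=edgefit([t],BED,P0)[0]
sf=edgefit([s],BED,P0)[0]
b0=[452,-70,ang+.05]
for pics in ([t],[s],[t,s]):
    print('br',edgefit(pics,BR[:3] if pics[0] is t else BR[:5],b0))
bt=edgefit([t],BR[:3],b0)[0]; bs=edgefit([s],BR[:5],b0)[0]
for p,sp,bp,n in ((t,st,bt,'t1'),(s,sf,bs,'s1')):
    im=cv2.resize(cv2.cvtColor(p['pixels'],cv2.COLOR_RGB2BGR),None,fx=5,fy=5,interpolation=2)
    for segs,q,col in ((BED+RODF,sp,(0,0,255)),(BR,bp,(0,255,0))):
        for A,B in segs:
            uv=((projn(p,T(q,[A,B]))+.5)*5).astype(int); cv2.line(im,tuple(map(int,uv[0])),tuple(map(int,uv[1])),col,1)
    x=projn(p,T(sp,[[-40,0,12]]))[0]*5; x=x.astype(int)
    cv2.imwrite(f'pics/{n}.png',im[x[1]-300:x[1]+300,x[0]-400:x[0]+400])
E
```

```text
[552.  89.  12.]
[ 591. -107.   12.]
[ 389. -151.   12.]
[350.  48.  12.]
1.7667845476242463
[np.float64(461.6127829418756), np.float64(13.945826243134498), np.float64(1.7667845476242463)]
stand (array([462.36585542,   4.03535001,   1.78621709]), np.float64(0.2708471934432033), 99)Traceback (most recent call last):
  File "<stdin>", line 12, in <module>
  File "h.py", line 49, in edgefit
    r=least_squares(res,pose,loss='soft_l1',f_scale=.3,x_scale=[1,1,.01]); pose=r.x
    return func(*args, **kwargs)
    vector_fun = VectorFunction(
        fun_wrapped,
    ...<6 lines>...
        workers=workers
    )
    self._update_fun()
    ~~~~~~~~~~~~~~~~^^
    self.f = self.fun_wrapped(xp_copy(self.x))
             ~~~~~~~~~~~~~~~~^^^^^^^^^^^^^^^^^
    return np.atleast_1d(self.fun(x))
                         ~~~~~~~~^^^
    return self.f(x, *self.args, **self.kwargs)
           ~~~~~~^^^^^^^^^^^^^^^^^^^^^^^^^^^^^^
  File "h.py", line 48, in res
    return np.concatenate(out)
           ~~~~~~~~~~~~~~^^^^^
ValueError: need at least one array to concatenate
```

```bash
sed -i 's/>1.0 and/>0.4 and/' h.py
cat > ov.py <<'E'
from h import *
def overlay(p,items,n,ctr,sc=5):
    im=cv2.resize(cv2.cvtColor(p['pixels'],cv2.COLOR_RGB2BGR),None,fx=sc,fy=sc,interpolation=2)
    for segs,q,col in items:
        for A,B in segs:
            uv=((projn(p,T(q,[A,B]))+.5)*sc).astype(int); cv2.line(im,tuple(map(int,uv[0])),tuple(map(int,uv[1])),col,1)
    x=(projn(p,np.atleast_2d(ctr))[0]*sc).astype(int)
    cv2.imwrite(f'pics/{n}.png',im[max(0,x[1]-300):x[1]+300,max(0,x[0]-400):x[0]+400])
E
python3 - <<'E'
from ov import *
t=arm.capture('top'); s=arm.capture('side')
P0=[461.6,10,1.775]
overlay(t,[(BED+RODF,P0,(0,0,255)),(BR,[452,-70,1.82],(0,255,0))],'t2',[460,-30,12])
overlay(s,[(BED+RODF,P0,(0,0,255)),(BR,[452,-70,1.82],(0,255,0))],'s2',[460,-30,12])
E
```

```text
(no output)
```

View pics/t2.png

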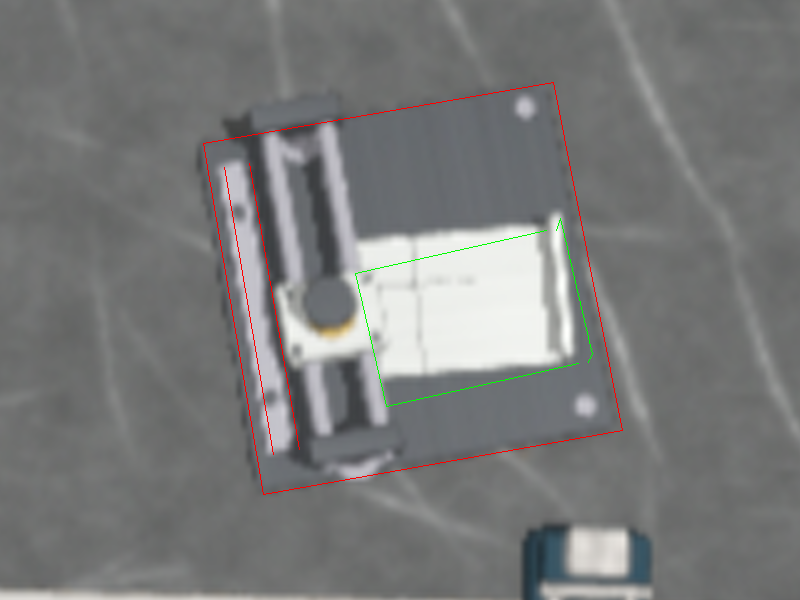

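View pics/s2.png

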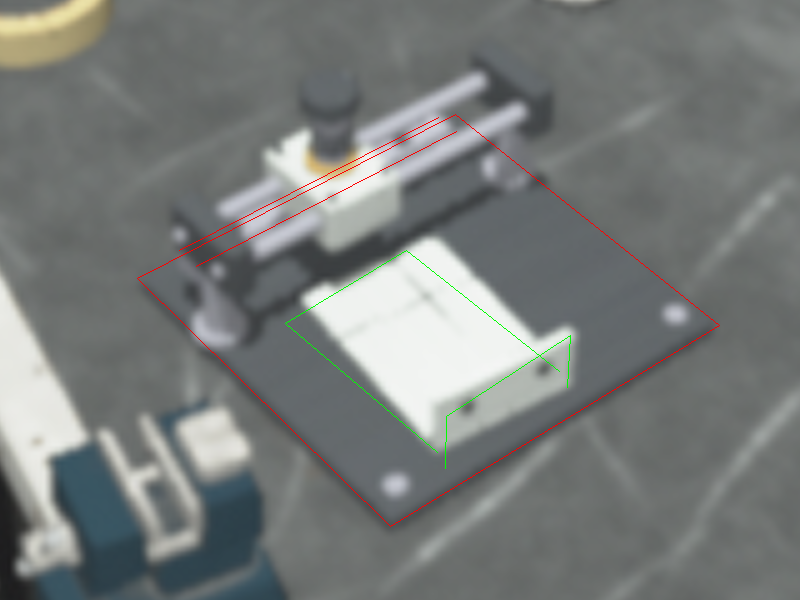

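Run:
```python
from ov import *
t=arm.capture('top'); s=arm.capture('side')
P0=[461.6,10,1.775]; B0=[468,-68,1.65]
D=BED[:1]+BED[3:]; D2=BED[2:]
S={}
for n,pics,sg in (('t',[t],[BED[3],([-150,-105,12],[-20,-105,12]),([60,105,12],[60,-105,12])]),('s',[s],[BED[3],([-150,-105,12],[-20,-105,12]),([-150,105,12],[-20,105,12])])):
    st=edgefit(pics,sg,P0); br=edgefit(pics,BR[:3] if n=='t' else BR[:5],B0)
    print(n,st,br); S[n]=(st[0],br[0])
    overlay(pics[0],[(BED+RODF,st[0],(0,0,255)),(BR,br[0],(0,255,0)),([([25,-40,18],[25,40,18]),([-10,-12,18],[60,-12,18])],br[0],(255,0,0))],n+'3',[460,-30,12])
    c=cloud(pics[0])
    for th in ('cap_top','carriage'):
        q=arm.trace(pics[0],th)[0]; m=q['pixels']&(pics[0]['range_z']>0); P=c[m]
        zz=134 if th=='cap_top' else 85
        k=np.abs(P[:,2]-zz)<4; print(th,k.sum(),P[k].min(0),P[k].max(0),P[k].mean(0))
```

```text
t (array([466.90348583,   5.00646349,   1.78095821]), np.float64(0.26691988238344677), 91) (array([461.61979506, -63.21394891,   1.68053145]), np.float64(0.2447308350730434), 120)Traceback (most recent call last):
  File "<stdin>", line 14, in <module>
    return umr_minimum(a, axis, None, out, keepdims, initial, where)
ValueError: zero-size array to reduction operation minimum which has no identity
```

View pics/t3.png

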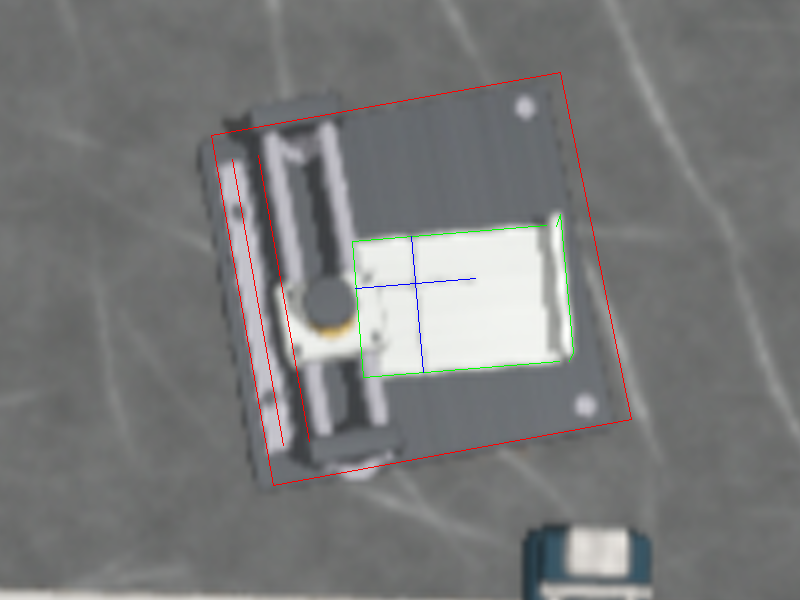

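Run:
```python
from ov import *
t=arm.capture('top'); s=arm.capture('side')
B0=[461.6,-63.2,1.68]
FE=[([35,-84,27],[35,84,27]),([50,-84,27],[50,84,27]),([35,-85,27],[50,-85,27]),([35,85,27],[50,85,27])]
ct=cloud(t); P=ct.reshape(-1,3)
k=(P[:,2]>126)&(P[:,2]<140)&(np.hypot(P[:,0]-437,P[:,1]-8)<40); print('cap',k.sum(),P[k].min(0),P[k].max(0),P[k].mean(0))
cs=cloud(s).reshape(-1,3);k=(cs[:,2]>126)&(cs[:,2]<140)&(np.hypot(cs[:,0]-437,cs[:,1]-8)<40); print('cap s',k.sum(),cs[k].min(0),cs[k].max(0),cs[k].mean(0))
for n,pics,sg in (('t',[t],[([-150,105,12],[-150,-105,12]),([-150,-105,12],[-30,-105,12]),([-150,105,12],[-30,105,12])]+FE),('s',[s],[BED[3],([-150,-105,12],[-20,-105,12]),([-150,105,12],[-20,105,12])])):
    st=edgefit(pics,sg,[462,14,1.775],wins=(2,2,1.5,1.5)); br=edgefit(pics,BR[:3] if n=='t' else BR[:5],B0)
    print(n,st,br)
    overlay(pics[0],[(BED+RODF,st[0],(0,0,255)),(BR,br[0],(0,255,0)),([([25,-40,18],[25,40,18]),([-10,-12,18],[60,-12,18])],br[0],(255,0,0))],n+'4',[460,-30,12])
```

```text
cap 93 [425.3572407   -3.98094607 126.16055491] [453.51835201  23.25454751 139.62447883] [438.69831194   8.86204797 133.3433115 ]
cap s 97 [423.43233931  -5.56993658 126.27734539] [451.73026246  24.36423692 137.99572306] [437.51267466   5.82600235 133.25470873]
t (array([463.59703062,  13.59527163,   1.78799138]), np.float64(0.2753913751807983), 222) (array([461.63620497, -63.24612123,   1.68099625]), np.float64(0.25166933490386445), 120)
s (array([463.36024818,  14.07688159,   1.77982306]), np.float64(0.056204471664586315), 93) (array([459.77277823, -66.00263283,   1.66086548]), np.float64(0.2507931004006796), 191)
```

View pics/t4.png

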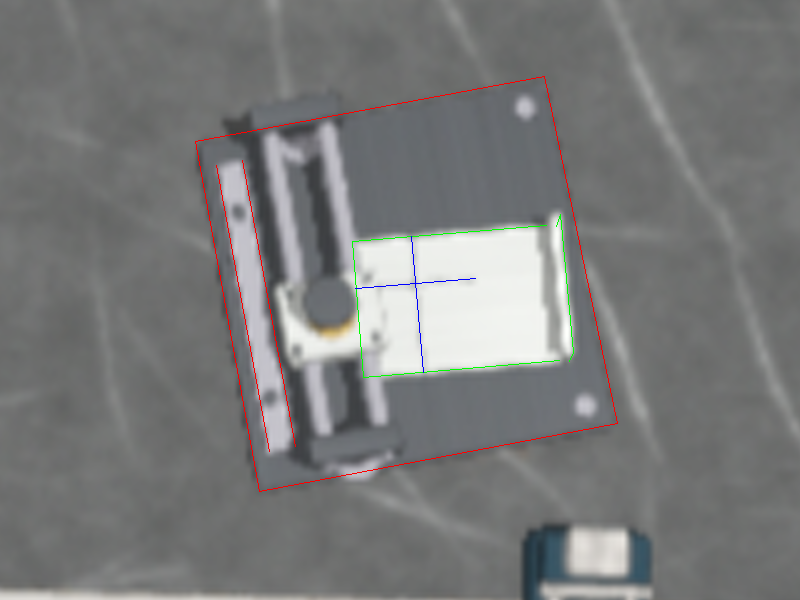

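View pics/s4.png

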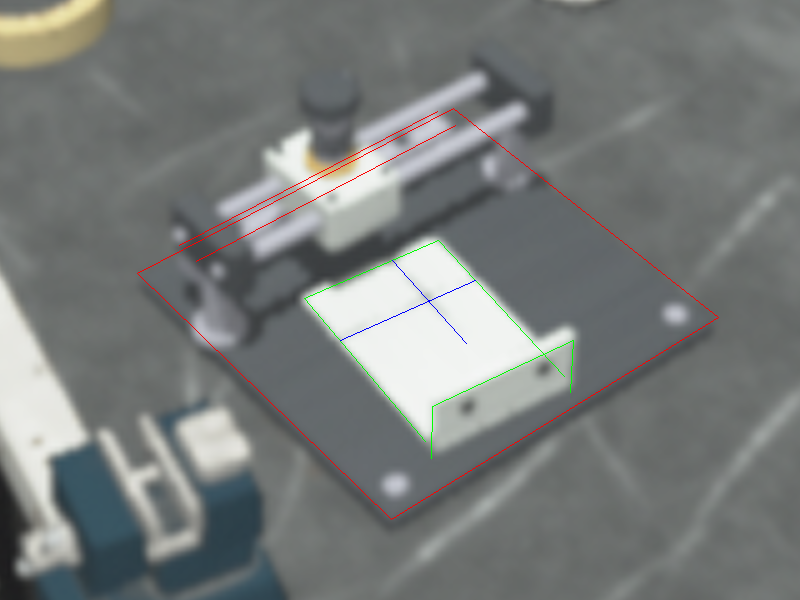

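The fits match the pictures: stand about (463.5, 14, 1.785 rad), and the bracket turned about -6° to it with its flange near pixel (362,213). Next I check the vise clearance and compute the approach.

```bash
cat >> h.py <<'E'
ST=np.array([463.5,14.0,1.784])
from scipy.spatial.transform import Rotation as Ro
def s2w(x,y,z): return T(ST,[[x,y,z]])[0]
def w2s(P):
    d=np.array(P[:2])-ST[:2]; c,s=np.cos(ST[2]),np.sin(ST[2]); return np.array([c*d[0]+s*d[1],-s*d[0]+c*d[1]])
def plan(x,y,z):
    st=arm.state(); R=Ro.from_quat(st['tcp_rot']).as_matrix()
    d=R.T@(s2w(x,y,z)-st['ee_pos'])
    ty=np.arctan2(R[1,1],R[0,1]); want=ST[2]-np.pi/2  # tool y along -stand y... (mod pi)
    want=ST[2]+np.pi/2
    e=(want-ty+np.pi/2)%np.pi-np.pi/2
    print('shift',np.round(d,1),'spin',np.round(-np.degrees(e),2),'tcp stand',np.round(w2s(st['ee_pos']),1),np.round(st['ee_pos'],1),'F',np.round(st['force'],1),'clk',st['clock'],'q',np.round(st['qpos'],2))
E
python3 - <<'E'
from h import *
for n in('top','side'):
    p=arm.capture(n); P=cloud(p).reshape(-1,3); P=P[p['range_z'].ravel()>0]
    k=(P[:,0]>250)&(P[:,0]<420)&(P[:,1]<-90)&(P[:,1]>-260)&(P[:,2]>25)
    print(n,'vise',P[k].min(0),P[k].max(0))
    k=(P[:,2]>150)&(P[:,0]>250)&(np.abs(P[:,1])<300); print('tall',k.sum(), P[k].min(0) if k.any() else '')
plan(-160,18,205); print(s2w(-160,18,0))
E
```

```text
top vise [ 250.03392278 -170.00816467   25.18370682] [ 328.69080573 -105.41733106   96.83210227]
tall 35504 [ 576.6132148  -299.99164195  539.11204418]
side vise [ 250.1338485  -171.73777359   25.00904071] [ 326.95124128 -107.7983125    95.0607731 ]
tall 25134 [ 576.18375516 -299.99611121  150.00432519]
shift [-5.011e+02 -5.950e+02  5.000e-01] spin 63.13 tcp stand [597.3 196. ] [145.5 556.3 205.4] F [ 0.6 -0.1  0.3] clk 1.65 q [ 1.16  0.21  1.54 -0.    1.39 -0.15]
[ 479.76229351 -146.1859476     0.        ]
```

>>> {"fn": "servo_tool", "kwargs": {
  "increments": "50 -25 -30 0 4; 50 -50 -60 0 8; 50 -75 -89 0 12; 50 -100 -119 0 16; 50 -125 -149 0 20; 50 -150 -179 0 24; 50 -175 -208 0 28; 50 -200 -238 0 32; 50 -225 -268 0 36; 50 -250 -298 0 40; 50 -275 -327 0 44; 50 -300 -357 0 48; 50 -325 -387 0 52; 50 -350 -416 0 56; 50 -375 -446 0 60; 50 -400 -476 0 63.1; 50 -425 -506 0 63.1; 50 -450 -535 0 63.1; 50 -475 -565 0 63.1; 50 -501 -595 0 63.1"
}}

```text
clock: 3.32
ee_pos: [480.1, -148.1, 205.5]
tcp_rot: [0.628, 0.778, 0.0, 0.0]
force: [-0.3, 0.3, -0.2]
opening: 0.534
```

Run:
```python
from ov import *
plan(-160,18,60)
t=arm.capture('top'); save(t,'t5')
s=arm.capture('side'); save(s,'s5')
```

```text
shift [1.900e+00 1.000e-01 1.455e+02] spin -0.01 tcp stand [-161.9   18.1] [ 480.1 -148.1  205.5] F [-0.3  0.3 -0.2] clk 3.3167 q [-0.47  0.05  1.72  0.    1.37 -0.68]
```

View pics/s5.png

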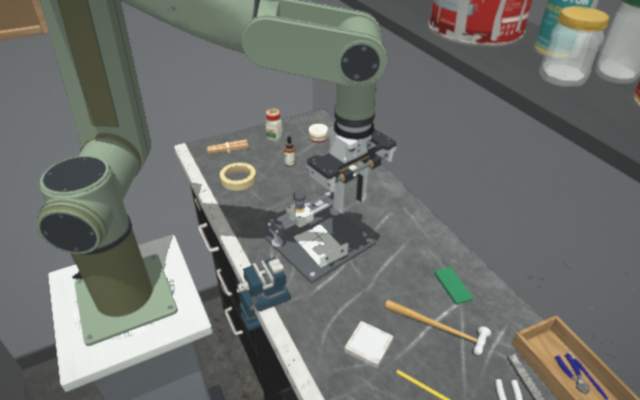

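>>> {"fn": "servo_tool", "kwargs": {
  "increments": "50 2 -4 40 0; 50 2 -4 80 0; 50 2 -4 115 0; 50 2 -4 145 0; 50 2 -4 165 0; 50 2 -4 175 0; 50 2 -4 182 0; 50 2 -4 185 0; 50 2 -4 185 0"
}}

```text
clock: 4.17
ee_pos: [478.0, -150.3, 21.0]
tcp_rot: [0.63, 0.777, -0.0, 0.002]
force: [-0.2, 0.6, -0.4]
opening: 0.534
```

Run:
```python
from ov import *
plan(-93,22,20)
s=arm.capture('side'); save(s,'s6a'); cv2.imwrite('pics/s6.png',cv2.resize(cv2.imread('pics/s6a.png')[150:300,230:430],None,fx=4,fy=4,interpolation=2))
```

```text
shift [70.7 -1.7  0.8] spin -0.26 tcp stand [-163.7   20.6] [ 478.  -150.3   21. ] F [-0.2  0.6 -0.4] clk 4.1667 q [-0.48  0.29  1.87 -0.    0.98 -0.68]
```

View pics/s6.png

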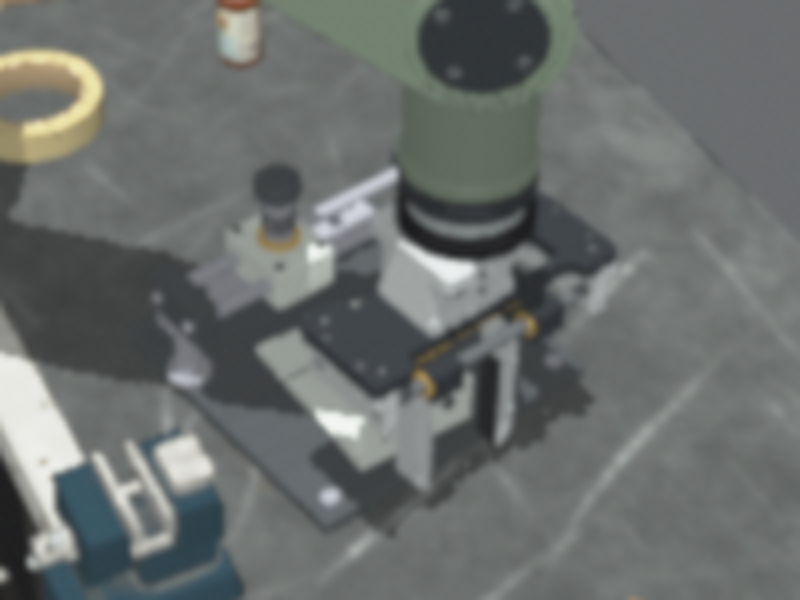

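Fingers stand behind the flange, around (415,450) and (500,410) in the crop. Now I push slowly along stand +x.

>>> {"fn": "servo_tool", "kwargs": {
  "increments": "50 5 -2 1 -0.3; 50 10 -2 1 -0.3; 50 15 -2 1 -0.3; 50 19 -2 1 -0.3; 50 23 -2 1 -0.3; 50 26 -2 1 -0.3; 50 29 -2 1 -0.3; 50 32 -2 1 -0.3; 50 35 -2 1 -0.3; 50 38 -2 1 -0.3; 50 41 -2 1 -0.3; 50 44 -2 1 -0.3; 50 47 -2 1 -0.3; 50 50 -2 1 -0.3; 50 53 -2 1 -0.3; 50 56 -2 1 -0.3; 50 59 -2 1 -0.3; 50 61 -2 1 -0.3; 50 62 -2 1 -0.3"
}}

```text
clock: 5.8
ee_pos: [463.5, -90.0, 20.2]
tcp_rot: [0.627, 0.779, -0.0, 0.002]
force: [0.4, -1.4, 1.1]
opening: 0.53
```

Run:
```python
from ov import *
plan(-93,22,20)
s=arm.capture('side'); save(s,'s7a'); cv2.imwrite('pics/s7.png',cv2.resize(cv2.imread('pics/s7a.png')[150:300,230:430],None,fx=4,fy=4,interpolation=2))
```

```text
shift [8.6 0.  0.2] spin 0.05 tcp stand [-101.6   22. ] [463.5 -90.   20.2] F [ 0.4 -1.4  1.1] clk 5.8 q [-0.37  0.24  1.94 -0.    0.96 -0.59]
```

View pics/s7.png

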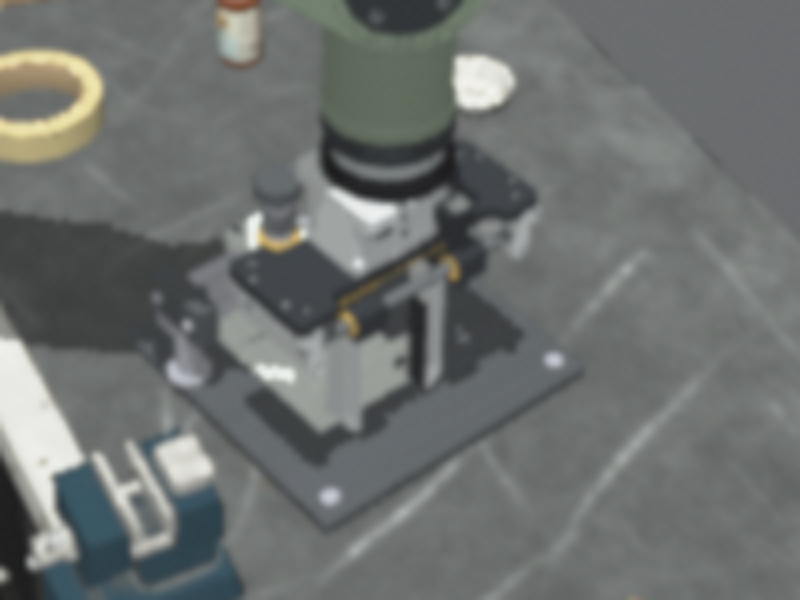

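>>> {"fn": "servo_tool", "kwargs": {
  "increments": "50 1.5 0 0 0; 50 3 0 0 0; 50 4.5 0 0 0; 50 6 0 0 0; 50 7 0 0 0; 50 8 0 0 0; 50 8 0 0 0"
}}

```text
clock: 6.43
ee_pos: [462.3, -84.1, 20.5]
tcp_rot: [0.627, 0.779, -0.001, 0.004]
force: [-0.0, -8.4, -0.6]
opening: 0.531
```

>>> {"fn": "servo_tool", "kwargs": {
  "increments": "50 1 0 0 0; 50 2 0 0 0; 50 3 0 0 0; 50 3 0 0 0"
}}

```text
clock: 6.77
ee_pos: [462.5, -84.0, 21.2]
tcp_rot: [0.627, 0.779, -0.003, 0.006]
force: [-0.6, -10.9, 2.0]
opening: 0.533
```

>>> {"fn": "servo_tool", "kwargs": {
  "increments": "50 2 0 0 0; 50 4 0 0 0; 50 6 0 0 0; 50 8 0 0 0; 50 8 0 0 0"
}}

```text
clock: 7.18
ee_pos: [463.2, -83.7, 23.2]
tcp_rot: [0.625, 0.781, -0.008, 0.012]
force: [-1.9, -22.1, 4.8]
opening: 0.529
```

Run:
```python
from ov import *
plan(-93,22,20); print(arm.state()['torque'])
```

```text
shift [ 2.5 -1.   3.2] spin 0.45 tcp stand [-95.4  21. ] [463.2 -83.7  23.2] F [ -1.9 -22.1   4.8] clk 7.1833 q [-0.35  0.22  1.95 -0.03  0.95 -0.55]
[-4.22317325  0.58009401  0.11244237]
```

>>> {"fn": "servo_tool", "kwargs": {
  "increments": "50 -4 0 0 0; 50 -10 0 0 0; 50 -20 0 0 0; 50 -30 0 0 0; 50 -40 0 0 0; 50 -60 0 -20 0; 50 -75 0 -60 0; 50 -75 0 -100 0; 50 -75 0 -140 0; 50 -85 0 -180 0; 50 -120 0 -185 0; 50 -160 0 -185 0; 50 -160 0 -185 0"
}}

```text
clock: 8.27
ee_pos: [498.2, -241.2, 214.6]
tcp_rot: [0.626, 0.779, -0.008, 0.015]
force: [0.5, 0.5, 0.1]
opening: 0.532
```

```bash
cat > fit2.py <<'E'
import sys
from ov import *
tag=sys.argv[1]
t=arm.capture('top'); s=arm.capture('side')
FE=[([35,-84,27],[35,84,27]),([50,-84,27],[50,84,27])]
h=s2w(-25,18,0); B0=[h[0],h[1],ST[2]]
MK=[([25,-40,18],[25,40,18]),([-10,-12,18],[60,-12,18])]
for n,p in (('t',t),('s',s)):
    br=edgefit([p],BR[:3] if n=='t' else BR[:5],B0); m=T(br[0],[[25,-12,18]])[0]
    print(n,br,'stand',w2s(br[0]),'dyaw',np.degrees(br[0][2]-ST[2]),'mark',w2s(m))
    overlay(p,[(BED+RODF,ST,(0,0,255)),(BR,br[0],(0,255,0)),(MK,br[0],(255,0,0))],n+tag,[460,-30,12])
    P=cloud(p).reshape(-1,3); c=s2w(0,10,0)
    k=(P[:,2]>126)&(P[:,2]<140)&(np.hypot(P[:,0]-c[0],P[:,1]-c[1])<60)
    if k.any(): print('cap',k.sum(),w2s((P[k].min(0)+P[k].max(0))/2),w2s(P[k].mean(0)))
    save(p,n+tag+'full')
plan(0,18,160)
E
python3 fit2.py 8
```

```text
t (array([445.42442293, -15.93251091,   1.79107952]), np.float64(0.24585230242924577), 119) stand [-25.43013118  23.99979425] dyaw 0.40562656190387025 mark [-0.34580415 12.17708147]
cap 98 [ 0.6148986  23.91207771] [ 0.4907599  25.03200556]
s (array([443.75233277, -14.1753178 ,   1.96932179]), np.float64(0.3387087001991757), 163) stand [-23.35892324  25.26221684] dyaw 10.618156386740068 mark [ 3.42415583 18.07426331]
cap 99 [-0.0796609  26.00054374] [-2.35374071 26.84760686]
shift [252.4   4.2  45.3] spin 0.3 tcp stand [-251.2   21. ] [ 496.1 -235.9  212.1] F [-0.9  0.2  0.3] clk 8.3667 q [-0.59  0.13  1.61 -0.02  1.37 -0.81]
```

View pics/t8.png

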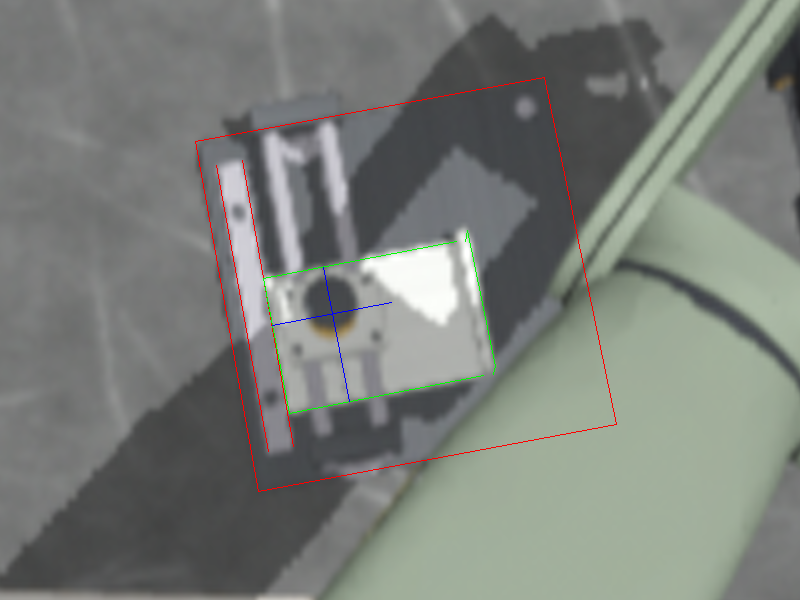

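View pics/s8.png

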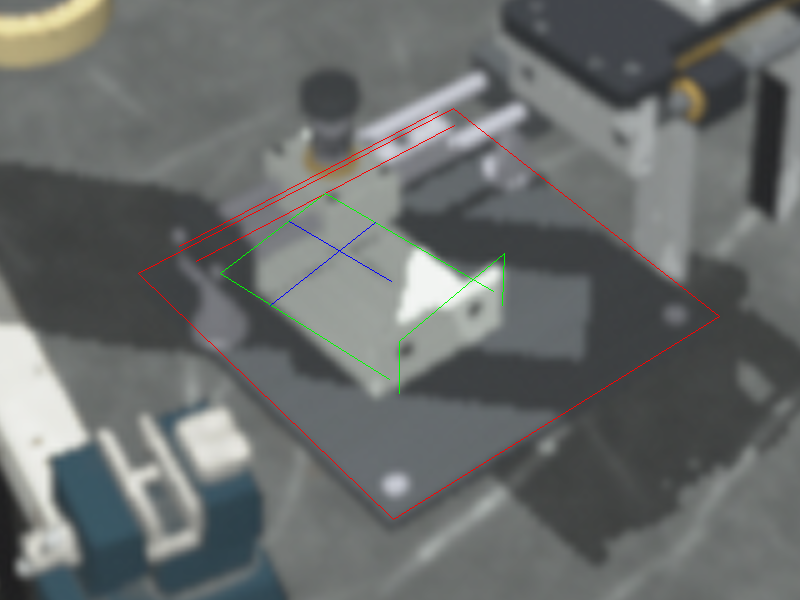

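```bash
cat > car.py <<'E'
from ov import *
def circ(r,z,n=48):
    a=np.linspace(0,2*np.pi,n+1); P=np.stack([r*np.cos(a),r*np.sin(a),0*a+z],-1); return [(P[i],P[i+1]) for i in range(n)]
CAP=circ(15,134)
BLK=[([-28,-22,85],[-28,22,85]),([28,-22,85],[28,22,85]),([-28,-22,85],[28,-22,85]),([-28,22,85],[28,22,85])]
HEAD=lambda y:[([-26,y-8,86],[26,y-8,86]),([-26,y+8,86],[26,y+8,86]),([-26,y-8,86],[-26,y+8,86]),([26,y-8,86],[26,y+8,86])]
def xyfit(p,segs,xy,wins=(3,2,2,1.5),n=20):
    """2-dof fit with yaw fixed to stand"""
    g=gaussian_filter(p['pixels'].astype(float).mean(-1),.6); xy=np.array(xy,float)
    for w in wins:
        q=s2w(xy[0],xy[1],0); pose=[q[0],q[1],ST[2]]; J=[];r=[]
        for A,B in segs:
            S=np.linspace(A,B,n+2)[1:-1]; uv=projn(p,T(pose,S)); d=uv[-1]-uv[0]; d/=np.linalg.norm(d)+1e-9; nr=np.array([-d[1],d[0]])
            k=np.arange(-w,w+.01,.2); smp=uv[:,None]+k[None,:,None]*nr
            v=map_coordinates(g,[smp[...,1],smp[...,0]],order=1); gr=np.abs(np.gradient(v,axis=1))
            dx=(projn(p,T(pose,S+[1,0,0]))-uv)@nr; dy=(projn(p,T(pose,S+[0,1,0]))-uv)@nr
            for i in range(n):
                j=gr[i].argmax()
                if gr[i,j]>1.5: J.append([dx[i],dy[i]]); r.append(k[j])
        J=np.array(J); r=np.array(r)
        f=least_squares(lambda d:J@d-r,[0,0],loss='soft_l1',f_scale=.3); xy=xy+f.x
    return np.round(xy,2),len(r),round(float(np.median(np.abs(J@f.x-r))),2)
E
python3 - <<'E'
from car import *
for n in ('top','side'):
    p=arm.capture(n); p0=dict(p); p0['pixels']=cv2.cvtColor(cv2.imread(f'pics/{n}0.png'),cv2.COLOR_BGR2RGB)
    print(n,'now cap',xyfit(p,CAP,[0,25.5],n=2),'blk',xyfit(p,BLK,[0,25.5]))
    print(n,'old cap',xyfit(p0,CAP,[0,25.5],n=2),'blk',xyfit(p0,BLK,[0,25.5]))
    for y in(-95,95): print('head',xyfit(p0,[([a[0],a[1]-y,a[2]],[b[0],b[1]-y,b[2]]) for a,b in HEAD(y)],[0,y]))
    print('fence',xyfit(p0,[([35,-85,27],[35,85,27]),([50,-85,27],[50,85,27]),([35,-85,27],[50,-85,27]),([35,85,27],[50,85,27])],[0,0]))
    print('bed',xyfit(p0,[([-150,105,12],[-150,-105,12]),([-150,-105,12],[-40,-105,12]),([-150,105,12],[-40,105,12])],[0,0],n=60))
    b0=[([a[0],a[1],a[2]],[b[0],b[1],b[2]]) for a,b in BR[:3]]
    print('br',xyfit(p,b0,[-25,24]))
    seg=[(list(a),list(b)) for a,b in HEAD(-95)+HEAD(95)+CAP+BLK]
    o=s2w(0,25.5,0); co=[o[0],o[1],ST[2]]
    overlay(p0,[(HEAD(-95)+HEAD(95),ST,(0,0,255)),(CAP+BLK,co,(0,255,0))],n+'9',[460,10,80],sc=8)
E
```

```text
top now cap (array([ 0.31, 25.91]), 96, 0.12) blk (array([-0.86, 22.73]), 72, 0.99)
top old cap (array([ 1.47, 26.32]), 90, 0.3) blk (array([ 0.46, 24.37]), 71, 0.39)
head (array([ -1.52, -90.15]), 48, 0.41)
head (array([ 8.43, 97.52]), 64, 0.41)
fence (array([-0.11,  0.31]), 80, 0.22)
bed (array([11.11,  3.04]), 68, 0.61)
br (array([-25.31,  23.91]), 58, 0.29)
side now cap (array([-6.52, 29.56]), 96, 0.7) blk (array([-5.73, 20.83]), 53, 0.97)
side old cap (array([-11.38,  32.74]), 61, 0.29) blk (array([-2.64, 26.07]), 78, 0.22)
head (array([  2.08, -76.93]), 47, 0.74)
head (array([-1.99, 97.17]), 54, 0.5)
fence (array([2.02, 1.63]), 74, 0.4)
bed (array([-7.67,  7.61]), 129, 0.14)
br (array([-22.59,  26.62]), 49, 0.67)
```

View pics/top9.png

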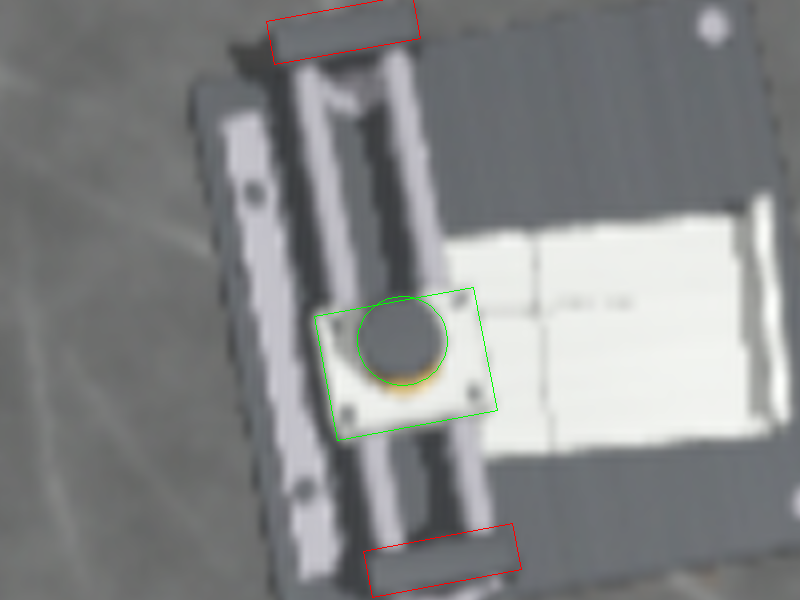

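View pics/side9.png

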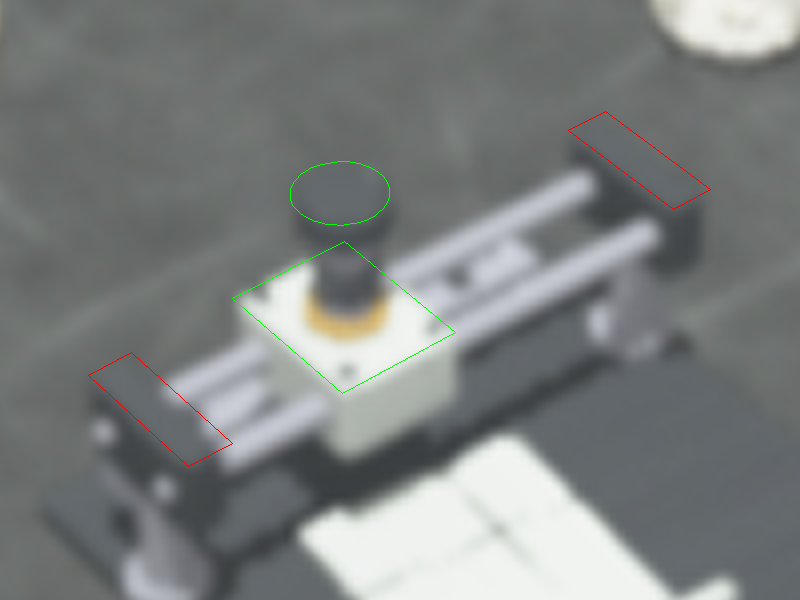

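Run:
```python
from h import *
st=arm.state(); R=Ro.from_quat(st['tcp_rot']).as_matrix(); c,s=np.cos(ST[2]),np.sin(ST[2])
print('tool axes in stand (cols)'); print(np.round(np.array([[c,s,0],[-s,c,0],[0,0,1]])@R,3))
plan(0,25.3,175); plan(0,25.3,107)
```

```text
tool axes in stand (cols)
[[ 1.     0.008 -0.026]
 [ 0.008 -1.    -0.002]
 [-0.026  0.002 -1.   ]]
shift [250.   -2.4  30.1] spin 0.43 tcp stand [-249.2   21.1] [ 495.6 -234.   211.5] F [ 1.1 -0.3 -0.3] clk 8.4667 q [-0.59  0.13  1.62 -0.02  1.37 -0.81]
shift [251.8  -2.6  98. ] spin 0.43 tcp stand [-249.2   21.1] [ 495.6 -234.   211.5] F [ 1.1 -0.3 -0.3] clk 8.4667 q [-0.59  0.13  1.62 -0.02  1.37 -0.81]
```

>>> {"fn": "servo_tool", "kwargs": {
  "increments": "60 38 0 10 0.4; 60 76 -1 20 0.4; 60 114 -2 30 0.4; 60 152 -2 30 0.4; 60 190 -2 30 0.4; 60 220 -2 30 0.4; 60 240 -2 30 0.4; 60 248 -2 32 0.4; 60 250 -2.5 40 0.4; 60 250 -2.5 50 0.4; 60 250 -2.5 50 0.4; 60 250 -2.5 50 0.4"
}}

```text
clock: 9.47
ee_pos: [438.1, 7.3, 153.7]
tcp_rot: [0.628, 0.778, -0.008, 0.01]
force: [0.7, -0.8, 0.2]
opening: 0.639
```

Run:
```python
from ov import *
plan(0,25.3,107)
s=arm.capture('side'); save(s,'s10a'); cv2.imwrite('pics/s10.png',cv2.resize(cv2.imread('pics/s10a.png')[120:270,200:400],None,fx=4,fy=4,interpolation=2))
s=arm.capture('top'); save(s,'t10a'); cv2.imwrite('pics/t10.png',cv2.resize(cv2.imread('pics/t10a.png')[140:290,220:420],None,fx=4,fy=4,interpolation=2))
```

```text
shift [ 2.4  1.  46.7] spin -0.04 tcp stand [-1.2 26.3] [438.1   7.3 153.7] F [ 0.7 -0.8  0.2] clk 9.4667 q [-0.16 -0.04  1.92 -0.02  1.25 -0.37]
```

View pics/s10.png

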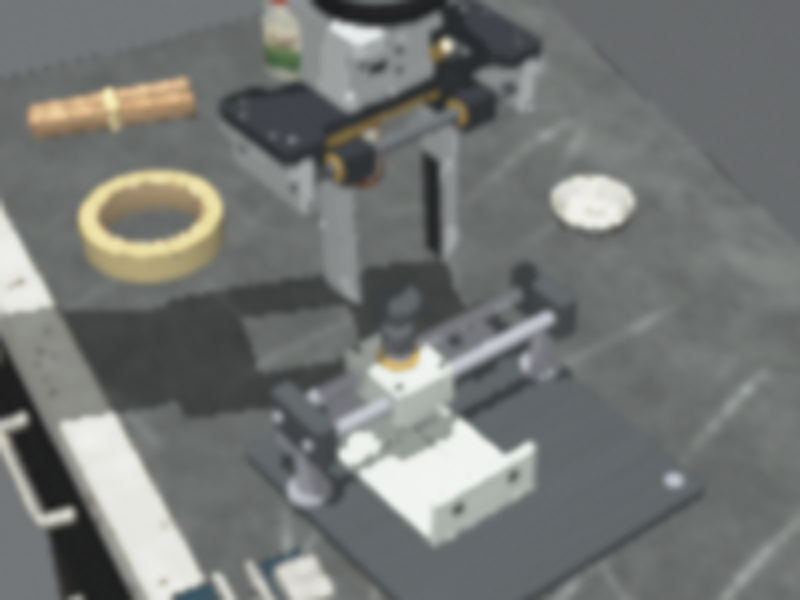

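>>> {"fn": "servo_tool", "kwargs": {
  "increments": "60 1 1 12 0; 60 2 1 24 0; 60 2.4 1 36 0; 60 2.4 1 44 0; 60 2.4 1 46.5 0; 60 2.4 1 46.5 0"
}}

```text
clock: 10.07
ee_pos: [439.5, 8.1, 107.7]
tcp_rot: [0.629, 0.778, -0.008, 0.01]
force: [0.7, -0.2, -0.2]
opening: 0.64
```

>>> {"fn": "servo_tool", "kwargs": {
  "increments": "40 0 0 0 0; 34 0 0 0 0; 32 0 0 0 0; 30 0 0 0 0; 28 0 0 0 0; 26 0 0 0 0; 24 0 0 0 0; 24 0 0 0 0"
}}

```text
clock: 10.73
ee_pos: [440.1, 8.1, 108.2]
tcp_rot: [0.629, 0.778, -0.007, 0.011]
force: [1.0, 0.0, 1.6]
opening: 0.302
```

Run:
```python
from h import *
plan(0,12,107); print(arm.state()['opening']*94)
```

```text
shift [ 0.8 12.1  1.2] spin -0.11 tcp stand [-0.8 24.1] [440.1   8.1 108.2] F [1.  0.  1.6] clk 10.7333 q [-0.16  0.02  1.96 -0.03  1.14 -0.36]
28.414178281570106
```

>>> {"fn": "servo_tool", "kwargs": {
  "increments": "24 0 2 0 0; 24 0 4 0 0; 24 0 6 0 0; 24 0 8 0 0; 24 0 10 0 0; 24 0 12 0 0; 24 0 13 0 0; 24 0 13 0 0; 24 0 13 0 0"
}}

```text
clock: 11.48
ee_pos: [453.2, 10.9, 108.2]
tcp_rot: [0.629, 0.778, -0.007, 0.011]
force: [-0.2, -0.5, 1.9]
opening: 0.302
```

Run:
```python
from h import *
plan(0,12,107); print(arm.state()['opening']*94)
```

```text
shift [ 0.9 -1.2  1.2] spin -0.1 tcp stand [-0.8 10.8] [453.2  10.9 108.2] F [-0.2 -0.5  1.9] clk 11.4833 q [-0.15  0.05  1.93 -0.03  1.15 -0.35]
28.382371556575954
```

>>> {"fn": "servo_tool", "kwargs": {
  "increments": "34 0 0 0 0; 45 0 0 0 0; 60 0 0 0 0; 60 0 0 0 0; 60 0 0 -20 0; 60 0 0 -50 0; 60 0 0 -80 0; 60 20 0 -95 0; 60 55 0 -100 0; 60 95 0 -100 0; 60 135 0 -100 0; 60 175 0 -100 0; 60 215 0 -100 0; 60 255 0 -100 0; 60 280 0 -100 0; 60 290 0 -100 0; 60 290 0 -100 0"
}}

```text
clock: 12.9
ee_pos: [390.9, 298.4, 200.4]
tcp_rot: [0.627, 0.779, -0.007, 0.011]
force: [-0.4, -0.9, -0.0]
opening: 0.641
```

```bash
sed -i 's/s2w(0,10,0)/s2w(0,12,0)/;s/s2w(-25,18,0)/s2w(-25.3,24,0)/' fit2.py; python3 fit2.py 11
python3 - <<'E'
from car import *
import pickle
for n in ('top','side'):
    p=arm.capture(n); pickle.dump(p,open(n+'11.pkl','wb'))
    for y0 in (11,13): print(n,'cap',xyfit(p,CAP,[0,y0],n=2),'blk',xyfit(p,BLK,[0,y0]),'fence',xyfit(p,[([35,-85,27],[35,85,27]),([50,-85,27],[50,85,27]),([35,-85,27],[50,-85,27]),([35,85,27],[50,85,27])],[0,0]))
    a=cv2.cvtColor(p['pixels'],cv2.COLOR_RGB2BGR); u=proj(p,s2w(-20,15,40)).astype(int)
    cv2.imwrite(f'pics/{n}12.png',cv2.resize(a[u[1]-30:u[1]+30,u[0]-40:u[0]+40],None,fx=10,fy=10,interpolation=2))
E
```

```text
t (array([445.24674588, -15.8664175 ,   1.78923294]), np.float64(0.24796377598771618), 111) stand [-25.32793919  24.15946351] dyaw 0.29982559734951825 mark [-0.26548644 12.29045081]
cap 92 [ 1.20366382 12.6213392 ] [ 0.2926814  12.74835322]
s (array([444.07275668, -18.30507922,   1.75509346]), np.float64(0.279459644261925), 187) stand [-27.46297801  25.82287291] dyaw -1.656222880377252 mark [-2.82025234 13.10532317]
cap 101 [-0.77873187 12.24876458] [-2.76354063 14.00413448]
shift [-289.7   -7.1   48.2] spin -0.08 tcp stand [290.9  10.5] [391.7 296.1 200.4] F [ 0.  -0.9 -0.6] clk 13.0 q [ 0.49  0.04  1.74 -0.03  1.37  0.28]
top cap (array([ 1.43, 13.29]), 92, 0.2) blk (array([-0.17, 10.59]), 69, 0.27) fence (array([-0.2 ,  0.25]), 80, 0.24)
top cap (array([ 1.45, 13.27]), 92, 0.22) blk (array([-0.29, 10.72]), 68, 0.27) fence (array([-0.2 ,  0.25]), 80, 0.24)
side cap (array([-11.17,  19.72]), 57, 0.38) blk (array([-2.96, 13.12]), 78, 0.26) fence (array([-0.36,  1.74]), 72, 0.32)
side cap (array([-11.14,  19.7 ]), 57, 0.37) blk (array([-2.92, 13.1 ]), 78, 0.26) fence (array([-0.36,  1.74]), 72, 0.32)
```

View pics/t11.png

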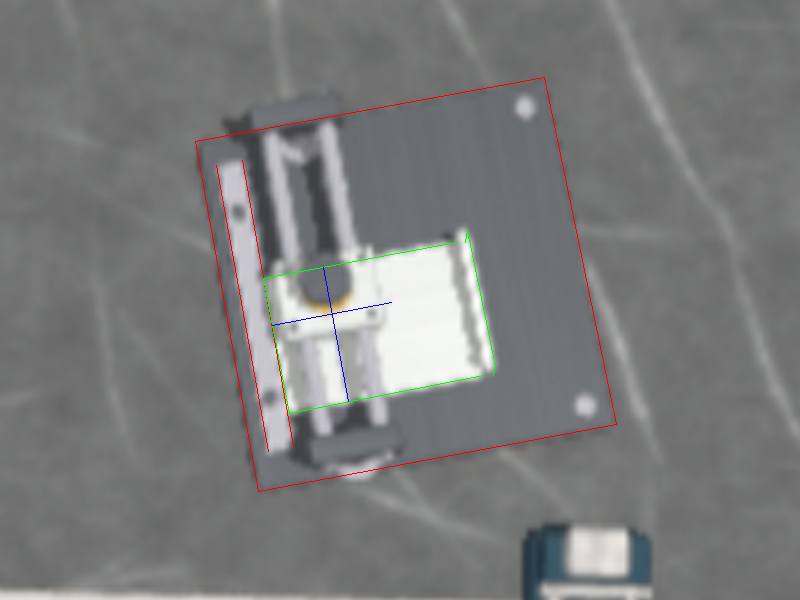

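View pics/side12.png

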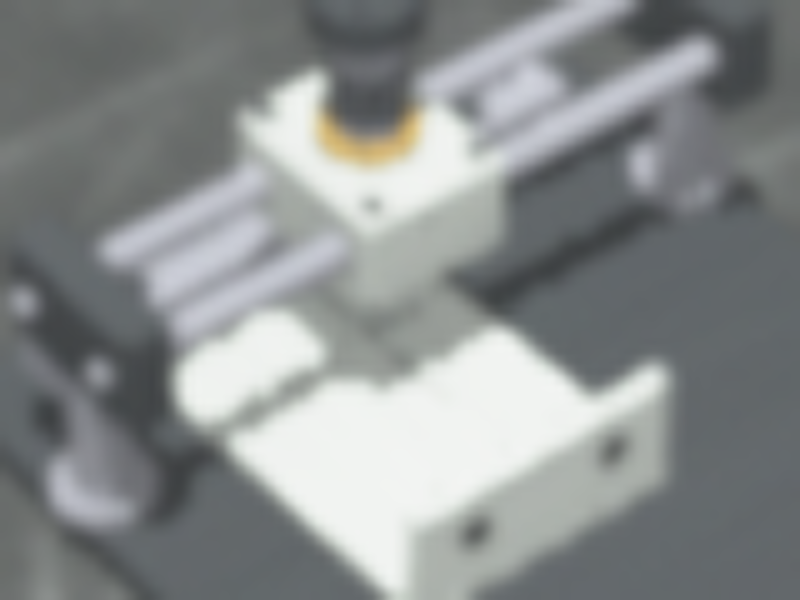

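View pics/top12.png

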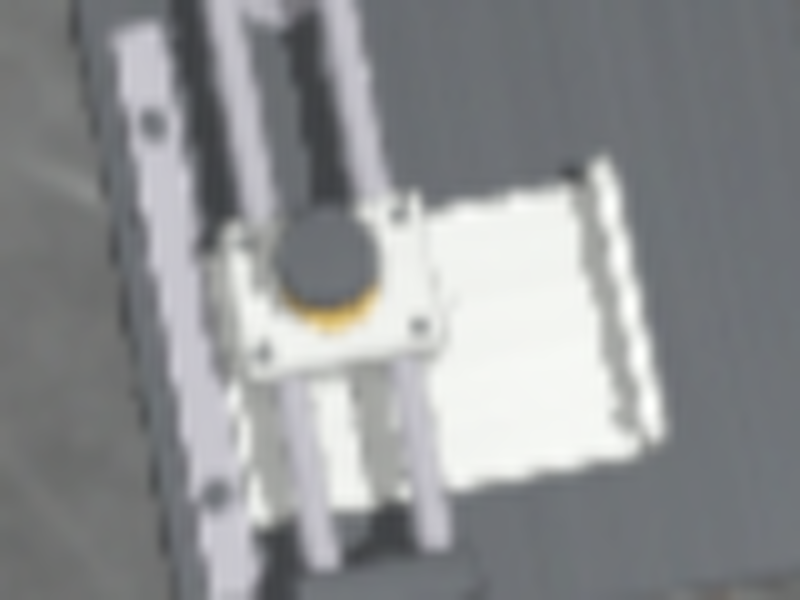

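Run:
```python
from car import *
import pickle
p=pickle.load(open('top11.pkl','rb')); p0=dict(p); p0['pixels']=cv2.cvtColor(cv2.imread('pics/top0.png'),cv2.COLOR_BGR2RGB)
def samp(p,pose,X,Y,z):
    P=np.stack([X.ravel(),Y.ravel(),0*X.ravel()+z],-1); uv=projn(p,T(pose,P)); g=p['pixels'].astype(float).mean(-1)
    return map_coordinates(g,[uv[:,1],uv[:,0]],order=1).reshape(X.shape)
bp=[461.636,-63.246,1.681]
br=edgefit([p0],BR[:3],bp)[0]; bp=br; print(bp)
ys=np.arange(-22,0,1.); xs=np.arange(28,58,1.)
X,Y=np.meshgrid(xs,ys); v=samp(p0,bp,X[:,:25],Y[:,:25],18); print('y-line near',np.round(v.mean(1),0))
xs=np.arange(-10,20,1.); X,Y=np.meshgrid(xs,ys); v=samp(p0,bp,X,Y,18); print('y-line',list(zip(ys,np.round(v.mean(1),0))))
xs=np.arange(15,35,1.); ys2=np.arange(-5,35,1.); X,Y=np.meshgrid(xs,ys2); v=samp(p0,bp,X,Y,18); print('x-line',list(zip(xs,np.round(v.mean(0),0))))
# current
c=edgefit([p],BR[:3],[445.2,-15.9,1.789])[0]
ys=np.arange(-24,2,1.); X,Y=np.meshgrid(np.arange(-14,-6,1.),ys); v=samp(p,c,X,Y,18); print('now y-line',list(zip(ys,np.round(v.mean(1),0))))
# screws: blob via darkness template in stand-aligned grid at z=85
for q,y0,n in ((p0,25,'old'),(p,12.3,'now')):
    xs=np.arange(-34,34,.5); ys=np.arange(y0-30,y0+30,.5); X,Y=np.meshgrid(xs,ys); v=samp(q,ST,X,Y,85)
    im=cv2.resize(v.astype(np.uint8),None,fx=5,fy=5,interpolation=1); cv2.imwrite(f'pics/rect_{n}.png',im)
```

```text
[461.64869294 -63.21820051   1.68114944]
y-line near [230. 229. 228. 227. 226. 227. 226. 224. 223. 221. 220. 219. 221. 225.
 229. 231. 232. 233. 234. 234. 234. 234.]
y-line [(np.float64(-22.0), np.float64(236.0)), (np.float64(-21.0), np.float64(236.0)), (np.float64(-20.0), np.float64(236.0)), (np.float64(-19.0), np.float64(236.0)), (np.float64(-18.0), np.float64(235.0)), (np.float64(-17.0), np.float64(234.0)), (np.float64(-16.0), np.float64(232.0)), (np.float64(-15.0), np.float64(230.0)), (np.float64(-14.0), np.float64(227.0)), (np.float64(-13.0), np.float64(226.0)), (np.float64(-12.0), np.float64(224.0)), (np.float64(-11.0), np.float64(225.0)), (np.float64(-10.0), np.float64(227.0)), (np.float64(-9.0), np.float64(232.0)), (np.float64(-8.0), np.float64(235.0)), (np.float64(-7.0), np.float64(237.0)), (np.float64(-6.0), np.float64(237.0)), (np.float64(-5.0), np.float64(238.0)), (np.float64(-4.0), np.float64(238.0)), (np.float64(-3.0), np.float64(237.0)), (np.float64(-2.0), np.float64(237.0)), (np.float64(-1.0), np.float64(237.0))]
x-line [(np.float64(15.0), np.float64(237.0)), (np.floa
[... 1071 characters left out ...]
oat64(-16.0), np.float64(238.0)), (np.float64(-15.0), np.float64(237.0)), (np.float64(-14.0), np.float64(237.0)), (np.float64(-13.0), np.float64(236.0)), (np.float64(-12.0), np.float64(237.0)), (np.float64(-11.0), np.float64(238.0)), (np.float64(-10.0), np.float64(240.0)), (np.float64(-9.0), np.float64(241.0)), (np.float64(-8.0), np.float64(241.0)), (np.float64(-7.0), np.float64(241.0)), (np.float64(-6.0), np.float64(241.0)), (np.float64(-5.0), np.float64(241.0)), (np.float64(-4.0), np.float64(241.0)), (np.float64(-3.0), np.float64(241.0)), (np.float64(-2.0), np.float64(241.0)), (np.float64(-1.0), np.float64(241.0)), (np.float64(0.0), np.float64(241.0)), (np.float64(1.0), np.float64(242.0))]
```

View pics/rect_now.png

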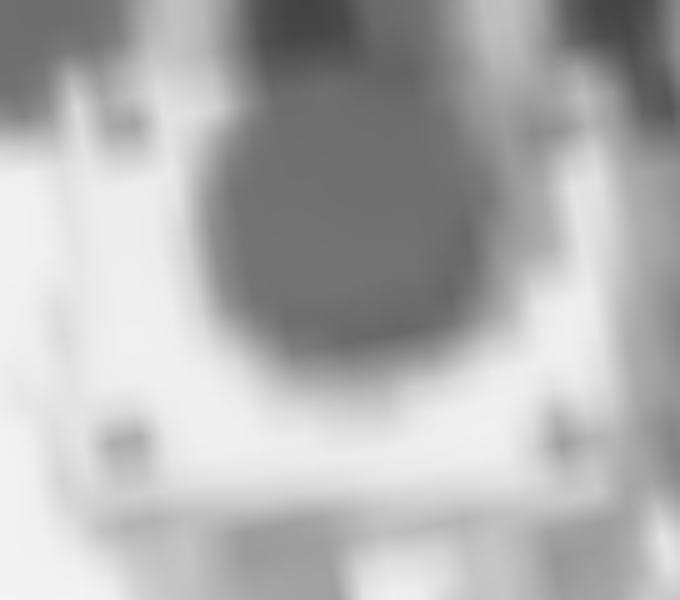

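View pics/rect_old.png

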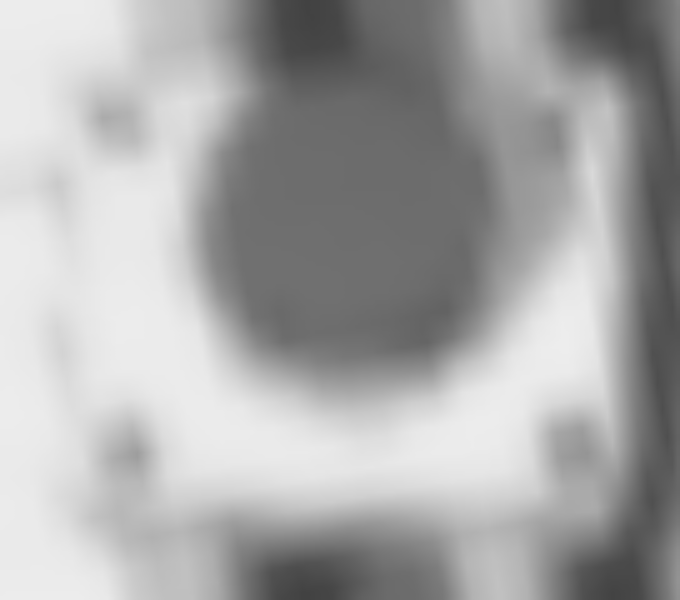

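Run:
```python
from car import *
import pickle
for n in('top','side'):
    p=pickle.load(open(n+'11.pkl','rb')); P=cloud(p).reshape(-1,3); c=s2w(0,12,0)
    k=(P[:,2]>125)&(P[:,2]<145)&(np.hypot(P[:,0]-c[0],P[:,1]-c[1])<40); Q=P[k]; print(n,np.round(np.percentile(Q[:,2],[5,25,50,75,95]),1))
    for lo in(129,131): 
        q=Q[Q[:,2]>lo]; w=np.array([w2s(a) for a in q]); print(lo,len(q),w.mean(0),w.min(0),w.max(0))
    k=(P[:,2]>82)&(P[:,2]<88)&(np.hypot(P[:,0]-c[0],P[:,1]-c[1])<45); w=np.array([w2s(a) for a in P[k]]); m=np.abs(w[:,0])<26; w=w[m]
    print('block top',len(w),w.min(0),w.max(0),'pct',np.percentile(w[:,1],[1,99]))
# cap ellipse: profile of gray in rectified z=134 plane
p=pickle.load(open('top11.pkl','rb'));g=p['pixels'].astype(float)
for z in (134,):
    ys=np.arange(-10,36,1.)
    X,Y=np.meshgrid(np.arange(-3,3.1,1),ys); uv=projn(p,T(ST,np.stack([X.ravel(),Y.ravel(),0*X.ravel()+z],-1)))
    v=np.stack([map_coordinates(g[...,k],[uv[:,1],uv[:,0]],order=1).reshape(X.shape).mean(1) for k in range(3)],-1)
    for y,a in zip(ys,v): print(y,np.round(a),end=' ')
```

```text
top [128.4 130.8 132.5 134.6 136.8]
129 84 [ 0.17780962 12.02271081] [-13.24362133  -1.11228741] [14.54318047 24.56233807]
131 68 [-0.01830709 11.68367775] [-13.24362133  -1.11228741] [14.54318047 24.55979022]
block top 130 [-25.66928743  -9.18301286] [25.86216818 49.70466894] pct [-9.04369037 41.309807  ]
side [126.1 130.6 133.7 135.3 136.6]
129 88 [-2.07121963 13.96578932] [-14.64291937  -2.32963266] [14.53856396 26.63552956]
131 75 [-1.44281766 12.88798579] [-14.64291937  -2.32963266] [13.96923815 25.79180317]
block top 151 [-25.73877934  -9.91341699] [25.86572749 34.76651441] pct [-8.73146948 34.47013994]
-10.0 [80. 82. 85.] -9.0 [78. 81. 84.] -8.0 [78. 80. 83.] -7.0 [77. 79. 83.] -6.0 [76. 79. 82.] -5.0 [78. 81. 84.] -4.0 [82. 85. 89.] -3.0 [87. 90. 94.] -2.0 [ 93.  96. 101.] -1.0 [100. 103. 108.] 0.0 [105. 108. 113.] 1.0 [106. 109. 114.] 2.0 [107. 110. 115.] 3.0 [107. 111. 115.] 4.0 [108. 111. 115.] 5.0 [108. 111. 116.] 6.0 [108. 112. 116.] 7.0 [108. 112. 116.] 8.0 [109. 112. 116.] 9.0 [109. 113. 117.] 10.0 [109. 113. 117.] 11.0 [109. 113. 117.] 12.0 [110. 113. 117.] 13.0 [110. 114. 118.] 14.0 [111. 114. 118.] 15.0 [111. 114. 118.] 16.0 [112. 115. 119.] 17.0 [112. 115. 119.] 18.0 [112. 115. 119.] 19.0 [111. 115. 119.] 20.0 [110. 113. 117.] 21.0 [108. 111. 115.] 22.0 [108. 109. 111.] 23.0 [113. 110. 105.] 24.0 [120. 113.  99.] 25.0 [138. 124.  96.] 26.0 [163. 144.  98.] 27.0 [187. 163. 102.] 28.0 [203. 179. 116.] 29.0 [216. 194. 136.] 30.0 [226. 208. 157.] 31.0 [230. 216. 179.] 32.0 [231. 223. 199.] 33.0 [234. 230. 216.] 34.0 [235. 234. 224.] 35.0 [237. 237. 231.]
```

The camera estimates of carriage against mark differ by 1–2 mm. I'll settle it by gripping the flange end to end, which centres it on the TCP. That gives the bracket's y in the same robot frame as the cap pinch.

```bash
python3 - <<'E'
from car import *
import pickle
p=pickle.load(open('top11.pkl','rb')); p0=dict(p); p0['pixels']=cv2.cvtColor(cv2.imread('pics/top0.png'),cv2.COLOR_BGR2RGB)
FE=[([35,-84,27],[35,84,27]),([50,-84,27],[50,84,27])]
for q in (p,p0):
    print(edgefit([q],FE,ST,wins=(2,1.5,1.5))[0], edgefit([q],FE+[([35,-85,27],[50,-85,27]),([35,85,27],[50,85,27])],ST,wins=(2,1.5,1.5))[0])
ps=pickle.load(open('side11.pkl','rb')); print(edgefit([ps],FE,ST,wins=(2,1.5,1.5))[0], edgefit([ps],[BED[3]],ST,wins=(2,1.5))[0])
E
sed -i 's/1.784\]/1.788]/' h.py
python3 - <<'E'
from h import *
print('carriage tcp', w2s([453.2,10.9])); y=w2s([453.2,10.9])[1]
plan(-150,y+12,205); plan(-82,y+12,205)
E
```

```text
carriage tcp [-0.8075136  10.72603943]
shift [-440.3  -10.2    7.2] spin -0.44 tcp stand [290.3   9.1] [392.  295.5 200.6] F [-0.5  0.4  0.5] clk 13.1 q [ 0.49  0.04  1.74 -0.03  1.37  0.28]
shift [-372.3  -10.8    5.4] spin -0.44 tcp stand [290.3   9.1] [392.  295.5 200.6] F [-0.5  0.4  0.5] clk 13.1 q [ 0.49  0.04  1.74 -0.03  1.37  0.28]Traceback (most recent call last):
  File "<stdin>", line 6, in <module>
  File "h.py", line 49, in edgefit
    r=least_squares(res,pose,loss='soft_l1',f_scale=.3,x_scale=[1,1,.01]); pose=r.x
    return func(*args, **kwargs)
    vector_fun = VectorFunction(
        fun_wrapped,
    ...<6 lines>...
        workers=workers
    )
    self._update_fun()
    ~~~~~~~~~~~~~~~~^^
    self.f = self.fun_wrapped(xp_copy(self.x))
             ~~~~~~~~~~~~~~~~^^^^^^^^^^^^^^^^^
    return np.atleast_1d(self.fun(x))
                         ~~~~~~~~^^^
    return self.f(x, *self.args, **self.kwargs)
           ~~~~~~^^^^^^^^^^^^^^^^^^^^^^^^^^^^^^
  File "h.py", line 48, in res
    return np.concatenate(out)
           ~~~~~~~~~~~~~~^^^^^
ValueError: need at least one array to concatenate
```

>>> {"fn": "servo_tool", "kwargs": {
  "increments": "94 -38 -3 0 -0.4; 94 -76 -6 0 -0.4; 94 -114 -9 0 -0.4; 94 -152 -11 0 -0.4; 94 -190 -11 0 -0.4; 94 -228 -11 0 -0.4; 94 -266 -11 0 -0.4; 94 -304 -11 0 -0.4; 94 -340 -11 0 -0.4; 94 -362 -11 5 -0.4; 94 -370 -11 5 -0.4; 94 -372 -11 5 -0.4; 94 -372 -11 5 -0.4"
}}

```text
clock: 14.18
ee_pos: [458.2, -71.2, 205.4]
tcp_rot: [0.627, 0.779, -0.007, 0.011]
force: [-1.1, 0.1, 0.0]
opening: 0.999
```

Run:
```python
from h import *
plan(-82,22.7,60); plan(-82,22.7,23)
```

```text
shift [  3.9   0.6 145.4] spin -0.17 tcp stand [-82.1  23.5] [458.2 -71.2 205.4] F [-1.1  0.1  0. ] clk 14.1833 q [-0.33 -0.04  1.81 -0.02  1.36 -0.54]
shift [  4.8   0.5 182.3] spin -0.17 tcp stand [-82.1  23.5] [458.2 -71.2 205.4] F [-1.1  0.1  0. ] clk 14.1833 q [-0.33 -0.04  1.81 -0.02  1.36 -0.54]
```

>>> {"fn": "servo_tool", "kwargs": {
  "increments": "94 1 0.6 30 -0.2; 94 2 0.6 60 -0.2; 94 3 0.6 90 -0.2; 94 3.5 0.6 115 -0.2; 94 4 0.6 130 -0.2; 94 4 0.6 140 -0.2; 94 4 0.6 140 -0.2"
}}

```text
clock: 14.77
ee_pos: [456.8, -68.9, 63.3]
tcp_rot: [0.625, 0.78, -0.008, 0.008]
force: [-0.9, 0.4, 0.5]
opening: 1.0
```

Run:
```python
from h import *
plan(-82,22.7,23)
s=arm.capture('side'); save(s,'s13a'); u=proj(s,s2w(-60,20,40)).astype(int); cv2.imwrite('pics/s13.png',cv2.resize(cv2.imread('pics/s13a.png')[u[1]-70:u[1]+70,u[0]-90:u[0]+90],None,fx=4.2,fy=4.2,interpolation=2))
```

```text
shift [-1.5  1.8 40.4] spin 0.12 tcp stand [-79.5  24.4] [456.8 -68.9  63.3] F [-0.9  0.4  0.5] clk 14.7667 q [-0.32  0.14  1.95 -0.02  1.05 -0.53]
```

View pics/s13.png

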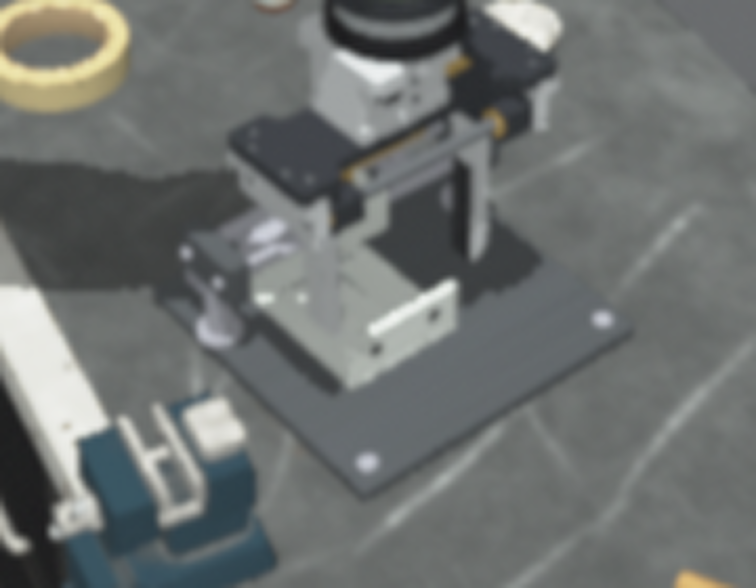

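>>> {"fn": "servo_tool", "kwargs": {
  "increments": "94 -1 1.8 10 0; 94 -1.5 1.8 20 0; 94 -1.5 1.8 30 0; 94 -1.5 1.8 36 0; 94 -1.5 1.8 39 0; 94 -1.5 1.8 40 0; 94 -1.5 1.8 40 0"
}}

```text
clock: 15.4
ee_pos: [460.3, -71.6, 24.5]
tcp_rot: [0.626, 0.78, -0.008, 0.009]
force: [-0.8, -0.1, 0.0]
opening: 1.002
```

Run:
```python
from h import *
plan(-82,22.7,23)
```

```text
shift [ 0.9 -1.1  1.5] spin 0.1 tcp stand [-82.9  21.6] [460.3 -71.6  24.5] F [-0.8 -0.1  0. ] clk 15.4 q [-0.32  0.21  1.96 -0.03  0.96 -0.53]
```

>>> {"fn": "servo_tool", "kwargs": {
  "increments": "94 0.5 -1.1 0 0; 94 0.5 -1.1 0 0; 88 0.5 -1.1 0 0; 84 0.5 -1.1 0 0; 81 0.5 -1.1 0 0; 79 0.5 -1.1 0 0; 77 0.5 -1.1 0 0; 75 0.5 -1.1 0 0; 75 0.5 -1.1 0 0; 75 0.5 -1.1 0 0"
}}

```text
clock: 16.23
ee_pos: [458.7, -71.6, 24.6]
tcp_rot: [0.625, 0.78, -0.008, 0.009]
force: [-3.6, -3.2, 3.6]
opening: 0.845
```

Run:
```python
from h import *
plan(-82,22.7,23); print(arm.state()['opening']*94)
```

```text
shift [0.6 0.5 1.6] spin 0.12 tcp stand [-82.6  23.2] [458.7 -71.6  24.6] F [-3.6 -3.2  3.6] clk 16.2333 q [-0.33  0.21  1.96 -0.03  0.96 -0.53]
79.46628754285875
```

>>> {"fn": "servo_tool", "kwargs": {
  "increments": "75 0 0.6 0 0; 75 1 0.6 0 0; 75 2 0.6 0 0; 75 3 0.6 0 0; 75 4 0.6 0 0; 75 4 0.6 0 0; 75 4 0.6 0 0"
}}

```text
clock: 16.82
ee_pos: [459.6, -71.2, 25.2]
tcp_rot: [0.624, 0.781, -0.01, 0.012]
force: [-3.3, -12.6, 1.4]
opening: 0.846
```

Run:
```python
from h import *
plan(-82,22.7,23); print(arm.state()['opening']*94)
```

```text
shift [ 0.4 -0.5  2.2] spin 0.25 tcp stand [-82.4  22.2] [459.6 -71.2  25.2] F [ -3.3 -12.6   1.4] clk 16.8167 q [-0.32  0.21  1.96 -0.03  0.95 -0.52]
79.56860375538794
```

>>> {"fn": "servo_tool", "kwargs": {
  "increments": "80 0 0 0 0; 84 0 0 0 0; 90 0 0 0 0; 94 0 0 0 0; 94 0 0 0 0; 94 0 0 -20 0; 94 -10 0 -60 0; 94 -40 0 -95 0; 94 -75 0 -100 0; 94 -78 0 -100 0; 70 -78 0 -100 0; 50 -78 0 -100 0"
}}

```text
clock: 17.82
ee_pos: [475.2, -143.3, 126.7]
tcp_rot: [0.625, 0.781, -0.01, 0.011]
force: [-0.6, 0.6, -0.6]
opening: 0.895
```

```bash
sed -i 's/s2w(-25.3,24,0)/s2w(-25.3,22.5,0)/' fit2.py; python3 fit2.py 14
python3 - <<'E'
from h import *
plan(-110,22,23)
E
```

```text
t (array([454.72103585, -16.00542418,   1.92598266]), np.float64(0.6686885873195758), 80) stand [-27.40854755  15.03885677] dyaw 7.905823882612882 mark [-0.99561764  6.59154158]
cap 94 [ 1.24203414 12.11813778] [ 0.53297285 12.41595036]
s (array([445.97677996, -19.42855128,   1.75564171]), np.float64(0.5000659783066771), 168) stand [-28.86685864  24.31533989] dyaw -1.8539937084233655 mark [-4.26817751 11.5128055 ]
cap 22 [ 3.06990744 20.7697105 ] [ 3.13584381 22.6026699 ]
shift [154.1   5.5 -38.6] spin 0.3 tcp stand [-155.2   22.9] [ 474.6 -142.4  126. ] F [ 0.1  0.5 -0.9] clk 17.9167 q [-0.45  0.11  1.82 -0.03  1.19 -0.66]
shift [ 48.1   1.5 101.6] spin 0.3 tcp stand [-155.2   22.9] [ 474.6 -142.4  126. ] F [ 0.1  0.5 -0.9] clk 17.9167 q [-0.45  0.11  1.82 -0.03  1.19 -0.66]
```

View pics/t14.png

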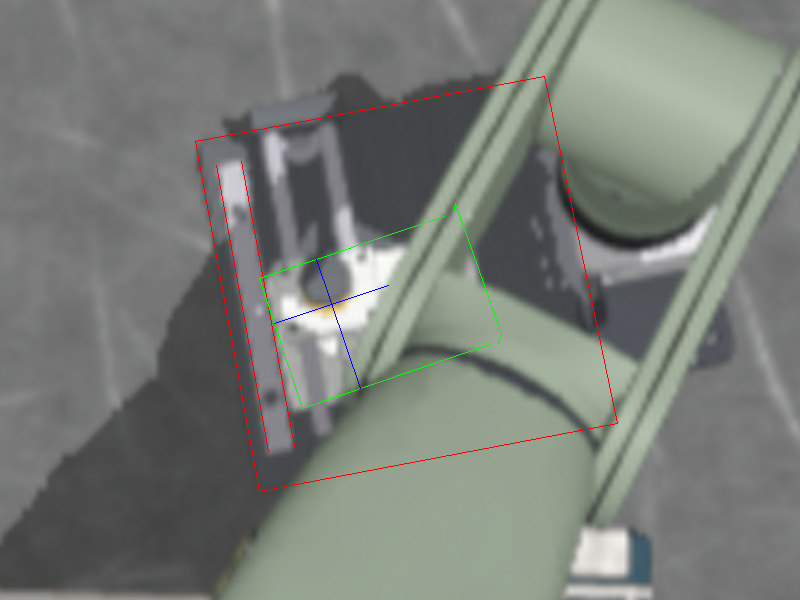

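View pics/s14.png

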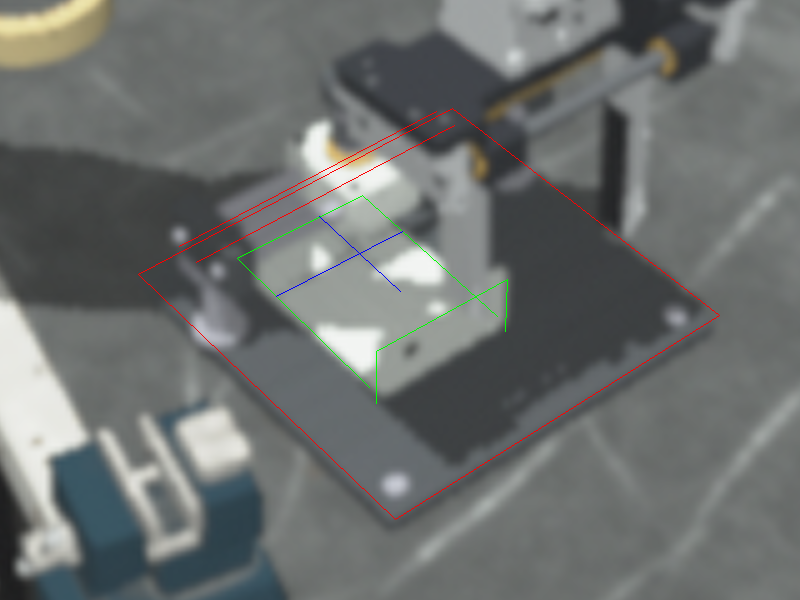

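>>> {"fn": "servo_tool", "kwargs": {
  "increments": "50 5 0 10 0.3; 50 15 1 40 0.3; 50 25 1.5 70 0.3; 50 35 1.5 90 0.3; 50 40 1.5 99 0.3; 50 43 1.5 102 0.3; 50 45 1.5 102 0.3; 50 45 1.5 102 0.3"
}}

```text
clock: 18.58
ee_pos: [467.2, -101.0, 23.4]
tcp_rot: [0.626, 0.78, -0.01, 0.011]
force: [-0.4, 0.1, -0.2]
opening: 0.53
```

Run:
```python
from h import *
plan(-95.5,22.3,23); print(arm.state()['opening']*94)
```

```text
shift [17.6 -1.1 -0.2] spin 0.04 tcp stand [-113.1   21.2] [ 467.2 -101.    23.4] F [-0.4  0.1 -0.2] clk 18.5833 q [-0.38  0.24  1.93 -0.03  0.96 -0.57]
49.79804025443732
```

>>> {"fn": "servo_tool", "kwargs": {
  "increments": "50 4 -1 0 0; 50 8 -1 0 0; 50 12 -1 0 0; 50 15 -1 0 0; 50 17 -1 0 0; 50 19 -1 0 0; 50 21 -1 0 0; 50 23 -1 0 0; 50 24 -1 0 0; 50 24 -1 0 0"
}}

```text
clock: 19.42
ee_pos: [463.3, -84.4, 24.9]
tcp_rot: [0.624, 0.781, -0.014, 0.017]
force: [-1.9, -18.5, 3.7]
opening: 0.534
```

Run:
```python
from h import *
plan(-95.5,22.3,23); print(arm.state()['torque'])
```

```text
shift [ 0.7 -0.9  1.8] spin 0.27 tcp stand [-96.1  21.4] [463.3 -84.4  24.9] F [ -1.9 -18.5   3.7] clk 19.4167 q [-0.34  0.22  1.95 -0.05  0.95 -0.53]
[-3.37172743  0.54779998  0.1058073 ]
```

>>> {"fn": "servo_tool", "kwargs": {
  "increments": "50 -4 0 0 0; 50 -10 0 0 0; 50 -18 0 0 0; 50 -25 0 -20 0; 50 -25 0 -60 0; 30 -25 0 -100 0; 10 -25 0 -140 0; 0 -20 0 -180 0; 0 10 0 -200 0; 0 50 0 -205 0; 0 90 0 -205 0; 0 130 0 -205 0; 0 170 0 -205 0; 0 210 0 -205 0; 0 250 0 -205 0; 0 290 0 -205 0; 0 330 0 -205 0; 0 370 0 -205 0; 0 385 0 -205 0; 0 385 0 -205 0"
}}

```text
clock: 21.08
ee_pos: [375.3, 302.6, 212.1]
tcp_rot: [0.622, 0.783, -0.014, 0.015]
force: [0.8, -0.2, -0.5]
opening: 0.006
```

```bash
python3 fit2.py 15
python3 - <<'E'
from car import *
import pickle
for n in ('top','side'):
    p=arm.capture(n); pickle.dump(p,open(n+'15.pkl','wb'))
    print(n,'blk',xyfit(p,BLK,[0,11]),'cap',xyfit(p,CAP,[0,11],n=2))
plan(0,10.7,160)
E
```

```text
t (array([447.78397483, -15.38351685,   1.79359855]), np.float64(0.2568387682320532), 111) stand [-25.30631705  21.6789028 ] dyaw 0.3207731367919379 mark [-0.23952663  9.81905381]
cap 91 [ 1.30110936 12.44521128] [ 0.44339354 12.5562674 ]
s (array([445.58769284, -17.45183056,   1.77293461]), np.float64(0.28908847747806554), 178) stand [-26.85273498  24.26930196] dyaw -0.86318301597711 mark [-2.03634978 11.89404334]
cap 92 [-0.65964879 12.42301244] [-1.82490836 13.69797618]
shift [-295.1    3.7   65.4] spin 0.37 tcp stand [297.7  23.5] [376.4 299.6 212.3] F [ 0.5 -0.4  0.6] clk 21.1833 q [ 0.52  0.02  1.74 -0.04  1.4   0.31]
top blk (array([-0.18, 10.65]), 72, 0.33) cap (array([ 1.48, 13.23]), 92, 0.21)
side blk (array([-2.88, 13.12]), 78, 0.28) cap (array([-11.18,  19.91]), 58, 0.46)
shift [-294.    11.4   65.6] spin 0.21 tcp stand [296.5  23.1] [377.1 298.6 212.6] F [-0.2 -0.1  0.5] clk 21.2833 q [ 0.52  0.01  1.74 -0.04  1.4   0.31]
```

View pics/t15.png

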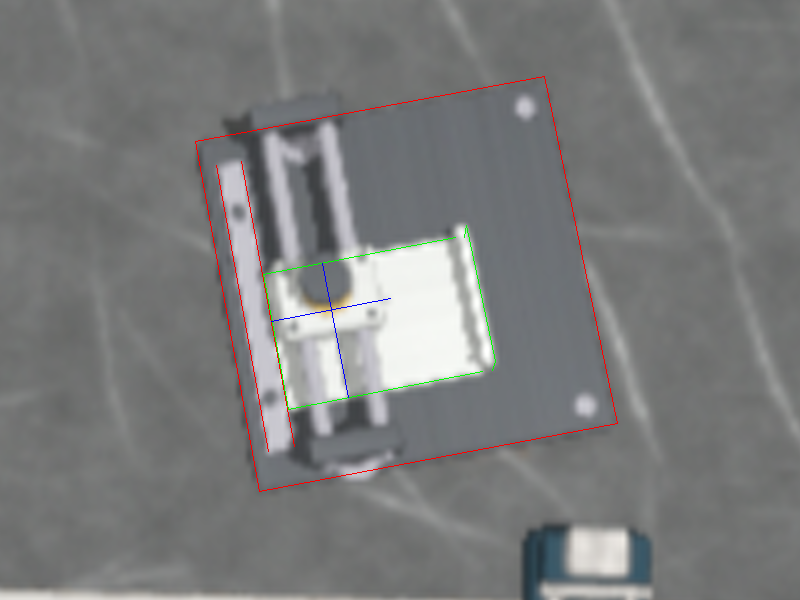

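View pics/s15.png

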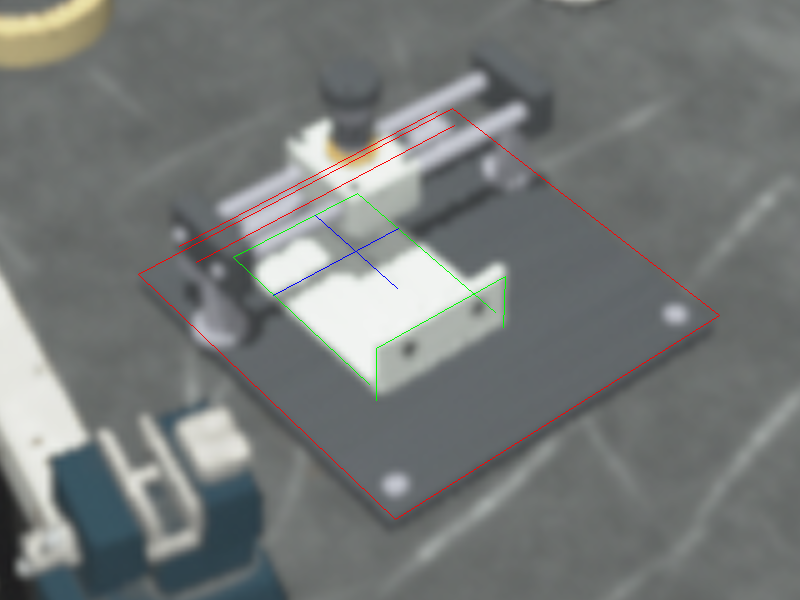

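>>> {"fn": "servo_tool", "kwargs": {
  "increments": "60 -38 2 0 0.2; 60 -76 4 0 0.2; 60 -114 6 5 0.2; 60 -152 8 10 0.2; 60 -190 10 20 0.2; 60 -228 11 30 0.2; 60 -262 12 40 0.2; 60 -282 12 50 0.2; 60 -292 12 58 0.2; 60 -294 12 62 0.2; 60 -294 12 62 0.2; 60 -294 12 62 0.2"
}}

```text
clock: 22.28
ee_pos: [453.2, 12.5, 163.5]
tcp_rot: [0.626, 0.779, -0.015, 0.016]
force: [0.3, 0.3, 0.5]
opening: 0.637
```

Run:
```python
from h import *
plan(0,10.5,107); print(arm.state()['opening']*94)
```

```text
shift [ 1.7 -0.  56.5] spin 0.01 tcp stand [ 0.8 10.3] [453.2  12.5 163.5] F [0.3 0.3 0.5] clk 22.2833 q [-0.13 -0.02  1.88 -0.04  1.27 -0.34]
59.90439853362985
```

>>> {"fn": "servo_tool", "kwargs": {
  "increments": "60 0.5 0 15 0; 60 1 0 30 0; 60 1.5 0 42 0; 60 1.7 0 52 0; 60 1.7 0 55 0; 60 1.7 0 56 0; 50 1.7 0 56 0; 42 1.7 0 56 0; 36 1.7 0 56 0; 32 1.7 0 56 0; 28 1.7 0 56 0; 24 1.7 0 56 0; 24 1.7 0 56 0; 24 1.7 0 56 0"
}}

```text
clock: 23.45
ee_pos: [453.4, 11.6, 107.9]
tcp_rot: [0.626, 0.779, -0.015, 0.016]
force: [-2.4, -0.3, 3.1]
opening: 0.307
```

Run:
```python
from h import *
plan(0,10.2,107); print(arm.state()['opening']*94)
```

```text
shift [0.2 0.2 0.9] spin 0.0 tcp stand [-0.1 10.4] [453.4  11.6 107.9] F [-2.4 -0.3  3.1] clk 23.45 q [-0.13  0.05  1.93 -0.05  1.14 -0.33]
28.81626417084393
```

>>> {"fn": "servo_tool", "kwargs": {
  "increments": "24 0 0.2 0 0; 24 0 0.4 0 0; 24 0 0.4 0 0; 24 0 0.4 0 0"
}}

```text
clock: 23.78
ee_pos: [453.6, 11.7, 107.8]
tcp_rot: [0.626, 0.779, -0.015, 0.016]
force: [-2.1, -0.6, 2.0]
opening: 0.307
```

Run:
```python
from h import *
plan(0,10.2,107)
```

```text
shift [0.1 0.  0.8] spin 0.01 tcp stand [-0.1 10.2] [453.6  11.7 107.8] F [-2.1 -0.6  2. ] clk 23.7833 q [-0.13  0.05  1.93 -0.05  1.14 -0.33]
```

>>> {"fn": "servo_tool", "kwargs": {
  "increments": "36 0 0 0 0; 48 0 0 0 0; 60 0 0 0 0; 60 0 0 0 0; 60 0 0 -15 0; 60 0 0 -30 0; 60 0 0 -42 0; 50 0 0 -48 0; 30 0 0 -48 0; 10 0 0 -48 0; 0 0 0 -48 0; 0 0 0 -48 0; 0 0 0 -48 0; 0 0 0 -48 0"
}}

```text
clock: 24.95
ee_pos: [452.8, 13.8, 155.1]
tcp_rot: [0.626, 0.779, -0.015, 0.016]
force: [1.1, -0.6, -0.4]
opening: 0.177
```

Run:
```python
from ov import *
plan(0,10.2,136); plan(0,10.2,111);print(arm.state()['opening']*94)
for n in('side','top'):
    s=arm.capture(n); u=proj(s,s2w(0,10,130)).astype(int); cv2.imwrite(f'pics/{n}16.png',cv2.resize(cv2.cvtColor(s['pixels'],cv2.COLOR_RGB2BGR)[u[1]-50:u[1]+60,u[0]-70:u[0]+70],None,fx=5,fy=5,interpolation=2))
```

```text
shift [-1.3  0.3 19.2] spin 0.01 tcp stand [ 2.1 10.5] [452.8  13.8 155.1] F [ 1.1 -0.6 -0.4] clk 24.95 q [-0.13 -0.01  1.89 -0.04  1.25 -0.33]
shift [-0.2  0.4 44.2] spin 0.01 tcp stand [ 2.1 10.5] [452.8  13.8 155.1] F [ 1.1 -0.6 -0.4] clk 24.95 q [-0.13 -0.01  1.89 -0.04  1.25 -0.33]
16.632461189202683
```

View pics/side16.png

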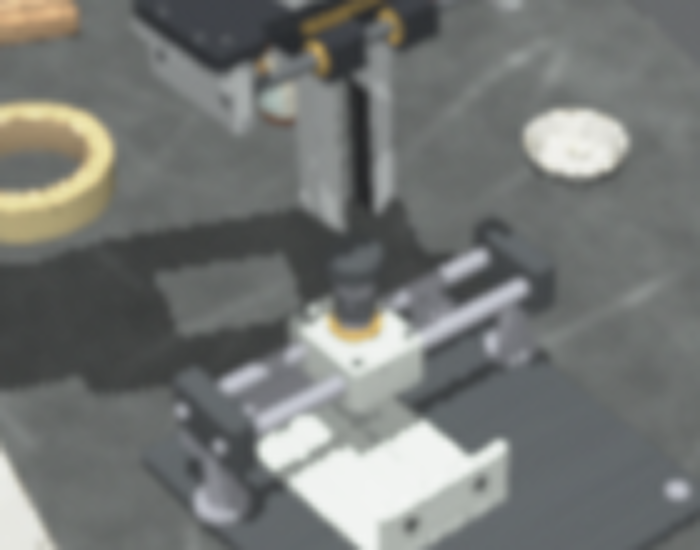

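>>> {"fn": "servo_tool", "kwargs": {
  "increments": "0 -0.5 0.3 5 0; 0 -1 0.3 10 0; 0 -1.3 0.3 14 0; 0 -1.3 0.3 17 0; 0 -1.3 0.3 17 0; 0 -1.3 0.3 17 0"
}}

```text
clock: 25.55
ee_pos: [453.4, 11.8, 138.0]
tcp_rot: [0.626, 0.779, -0.015, 0.015]
force: [-0.4, 0.8, 0.5]
opening: 0.002
```

Run:
```python
from ov import *
plan(0,10.2,134); plan(0,10.2,111);print(arm.state()['opening']*94)
for n in('side',):
    s=arm.capture(n); u=proj(s,s2w(0,10,130)).astype(int); cv2.imwrite(f'pics/{n}17.png',cv2.resize(cv2.cvtColor(s['pixels'],cv2.COLOR_RGB2BGR)[u[1]-50:u[1]+60,u[0]-70:u[0]+70],None,fx=5,fy=5,interpolation=2))
```

```text
shift [0.1 0.2 4. ] spin -0.0 tcp stand [ 0.1 10.4] [453.4  11.8 138. ] F [-0.4  0.8  0.5] clk 25.55 q [-0.13  0.01  1.9  -0.04  1.21 -0.34]
shift [ 1.1  0.3 27. ] spin -0.0 tcp stand [ 0.1 10.4] [453.4  11.8 138. ] F [-0.4  0.8  0.5] clk 25.55 q [-0.13  0.01  1.9  -0.04  1.21 -0.34]
0.20386163134322324
```

View pics/side17.png

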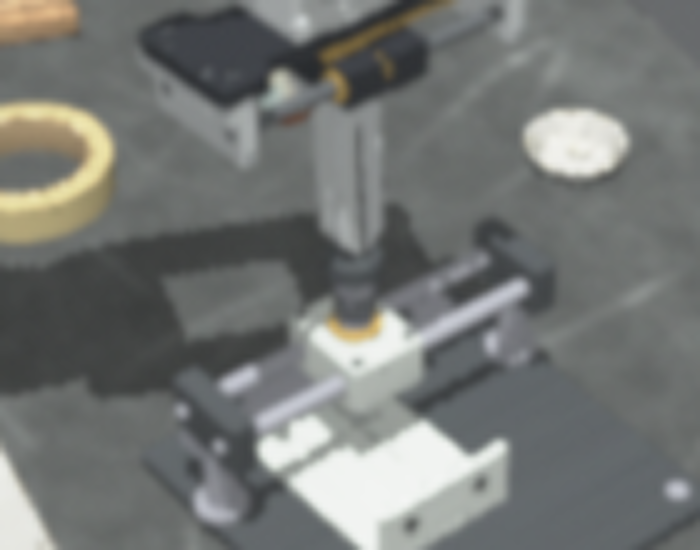

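The closed fingertips sit centred just above the cap, around (350,250) in the crop. Now I press.

>>> {"fn": "servo_tool", "kwargs": {
  "increments": "0 0.2 0.2 2 0; 0 0.2 0.2 4 0; 0 0.3 0.2 6 0; 0 0.4 0.2 8 0; 0 0.5 0.2 10 0; 0 0.6 0.2 12 0; 0 0.7 0.2 14 0; 0 0.8 0.2 16 0; 0 0.8 0.2 18 0; 0 0.9 0.2 20 0; 0 0.9 0.2 20 0"
}}

```text
clock: 26.52
ee_pos: [454.7, 11.9, 120.0]
tcp_rot: [0.626, 0.779, -0.014, 0.016]
force: [-3.7, 1.6, 12.6]
opening: 0.004
```

Run:
```python
from h import *
plan(0,10.2,111)
```

```text
shift [ 0.6 -1.2  9. ] spin 0.0 tcp stand [-0.2  9. ] [454.7  11.9 120. ] F [-3.7  1.6 12.6] clk 26.5167 q [-0.13  0.04  1.92 -0.05  1.17 -0.33]
```

Under load the TCP drifted about 1.2 mm sideways, short of the snap, and may have dragged the carriage. I'll let up and re-check the carriage.

>>> {"fn": "servo_tool", "kwargs": {
  "increments": "0 0 0 -5 0; 0 0 0 -10 0; 0 0 0 -16 0; 0 0 0 -22 0; 20 0 0 -30 0; 40 0 0 -36 0; 60 0 0 -38 0; 60 0 0 -38 0; 60 0 0 -38 0"
}}

```text
clock: 27.27
ee_pos: [454.3, 13.6, 157.8]
tcp_rot: [0.626, 0.779, -0.014, 0.016]
force: [0.5, -0.4, 0.4]
opening: 0.322
```

Run:
```python
from h import *
plan(0,9.5,107); print(arm.state()['opening'])
```

```text
shift [ 0.6 -0.3 50.9] spin 0.01 tcp stand [1.6 9. ] [454.3  13.6 157.8] F [ 0.5 -0.4  0.4] clk 27.2667 q [-0.13 -0.01  1.88 -0.04  1.26 -0.33]
0.32224544635342417
```

>>> {"fn": "servo_tool", "kwargs": {
  "increments": "60 0.6 -0.3 0 0; 60 0.6 -0.3 0 0; 60 0.6 -0.3 0 0; 60 0.6 -0.3 5 0; 60 0.6 -0.3 18 0; 60 0.6 -0.3 32 0; 60 0.6 -0.3 42 0; 60 0.6 -0.3 48 0; 60 0.6 -0.3 50 0; 48 0.6 -0.3 50 0; 40 0.6 -0.3 50 0; 36 0.6 -0.3 50 0; 34 0.6 -0.3 50 0"
}}

```text
clock: 28.35
ee_pos: [454.9, 11.9, 108.6]
tcp_rot: [0.626, 0.779, -0.014, 0.017]
force: [-0.1, 0.1, 0.1]
opening: 0.395
```

Run:
```python
from h import *
plan(0,10.2,107); print(arm.state()['opening']*94)
```

```text
shift [ 0.3 -1.4  1.6] spin 0.01 tcp stand [-0.2  8.8] [454.9  11.9 108.6] F [-0.1  0.1  0.1] clk 28.35 q [-0.13  0.05  1.93 -0.05  1.14 -0.33]
37.159234276079964
```

>>> {"fn": "servo_tool", "kwargs": {
  "increments": "24 0 -1.3 0 0; 24 0 -1.3 0 0; 24 0 -1.3 0 0; 24 0 -1.3 0 0; 24 0 -1.3 0 0; 24 0 -1.3 0 0; 24 0 -1.3 0 0"
}}

```text
clock: 28.93
ee_pos: [453.9, 11.5, 108.9]
tcp_rot: [0.626, 0.779, -0.014, 0.017]
force: [-1.1, -0.9, 3.1]
opening: 0.304
```

Run:
```python
from h import *
plan(0,10.2,107); print(arm.state()['opening']*94)
```

```text
shift [ 0.4 -0.3  1.9] spin 0.01 tcp stand [-0.4  9.9] [453.9  11.5 108.9] F [-1.1 -0.9  3.1] clk 28.9333 q [-0.13  0.05  1.93 -0.05  1.14 -0.33]
28.585716777008873
```

>>> {"fn": "servo_tool", "kwargs": {
  "increments": "24 0 -0.4 0 0; 24 0 -0.4 0 0; 36 0 -0.4 0 0; 48 0 -0.4 0 0; 60 0 -0.4 0 0; 60 0 -0.4 0 0; 60 0 -0.4 -15 0; 60 0 -0.4 -30 0; 50 0 -0.4 -33 0; 30 0 -0.4 -33 0; 10 0 -0.4 -33 0; 0 0 -0.4 -33 0; 0 0 -0.4 -33 0; 0 0 -0.4 -33 0; 0 0 -0.4 -33 0; 0 0 -0.4 -33 0"
}}

```text
clock: 30.27
ee_pos: [453.0, 12.9, 141.5]
tcp_rot: [0.626, 0.779, -0.014, 0.017]
force: [0.4, -0.2, -0.5]
opening: 0.109
```

Run:
```python
from ov import *
plan(0,10.2,137); print(arm.state()['opening']*94)
for n in('side','top'):
    s=arm.capture(n); u=proj(s,s2w(-20,10,60)).astype(int); cv2.imwrite(f'pics/{n}18.png',cv2.resize(cv2.cvtColor(s['pixels'],cv2.COLOR_RGB2BGR)[u[1]-50:u[1]+60,u[0]-70:u[0]+70],None,fx=5,fy=5,interpolation=2))
```

```text
shift [-1.   0.3  4.5] spin 0.01 tcp stand [ 1.2 10.5] [453.   12.9 141.5] F [ 0.4 -0.2 -0.5] clk 30.2667 q [-0.13  0.01  1.9  -0.04  1.22 -0.33]
10.226456334781803
```

View pics/side18.png

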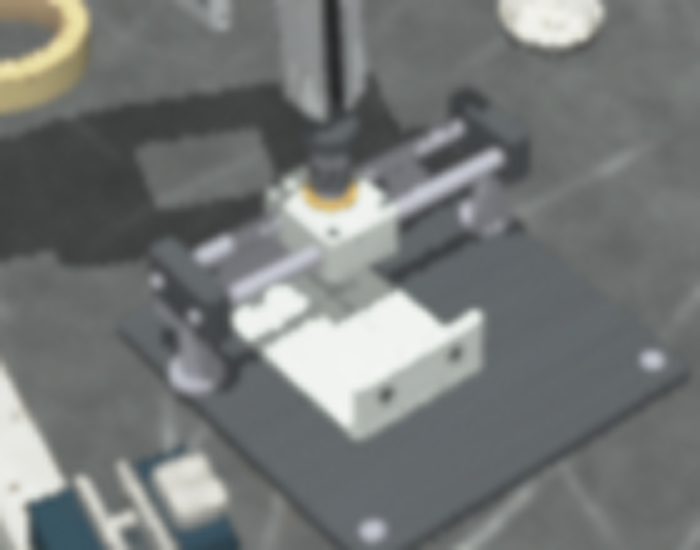

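>>> {"fn": "servo_tool", "kwargs": {
  "increments": "0 -0.5 0.3 2 0; 0 -1 0.3 4 0; 0 -0.9 0.3 6 0; 0 -0.8 0.2 8 0; 0 -0.7 0 10 0; 0 -0.6 -0.2 12 0; 0 -0.5 -0.5 14 0; 0 -0.4 -0.8 16 0; 0 -0.3 -1.2 18 0; 0 -0.2 -1.6 20 0; 0 -0.2 -2 22 0; 0 -0.2 -2.2 23 0; 0 -0.2 -2.2 23 0"
}}

```text
clock: 31.45
ee_pos: [453.7, 11.6, 121.1]
tcp_rot: [0.626, 0.779, -0.012, 0.019]
force: [-0.2, 2.7, 13.2]
opening: 0.006
```

Run:
```python
from h import *
plan(0,10.2,111)
```

```text
shift [ 0.7 -0.2 10. ] spin 0.0 tcp stand [-0.3 10.1] [453.7  11.6 121.1] F [-0.2  2.7 13.2] clk 31.45 q [-0.13  0.03  1.93 -0.04  1.17 -0.34]
```

>>> {"fn": "servo_tool", "kwargs": {
  "increments": "0 0.6 -2.6 3 0; 0 0.6 -2.7 4 0; 0 0.7 -2.8 5 0; 0 0.7 -2.9 6 0; 0 0.8 -3 7 0; 0 0.8 -3 8 0; 0 0.9 -3.1 9 0; 0 0.9 -3.2 10 0; 0 1 -3.2 11 0; 0 1 -3.3 11 0"
}}

```text
clock: 32.28
ee_pos: [453.8, 11.6, 113.3]
tcp_rot: [0.626, 0.779, -0.01, 0.022]
force: [-1.2, 2.3, 16.0]
opening: 0.005
```

Run:
```python
from h import *
plan(0,10.2,111)
```

```text
shift [ 0.4 -0.2  2.3] spin 0.0 tcp stand [-0.3 10. ] [453.8  11.6 113.3] F [-1.2  2.3 16. ] clk 32.2833 q [-0.14  0.04  1.94 -0.04  1.14 -0.34]
```

>>> {"fn": "servo_tool", "kwargs": {
  "increments": "0 0.6 -3.3 3.3 0; 0 0.6 -3.3 3.8 0; 0 0.6 -3.3 4.3 0; 0 0.6 -3.3 4.8 0; 0 0.6 -3.3 5.3 0; 0 0.6 -3.2 5.8 0; 0 0.6 -3 5.8 0"
}}

```text
clock: 32.87
ee_pos: [453.8, 11.6, 110.2]
tcp_rot: [0.626, 0.779, -0.008, 0.024]
force: [-1.2, 1.6, 13.4]
opening: 0.002
```

Run:
```python
from h import *
plan(0,10.2,111)
```

```text
shift [ 0.2 -0.2 -0.8] spin -0.0 tcp stand [-0.3 10. ] [453.8  11.6 110.2] F [-1.2  1.6 13.4] clk 32.8667 q [-0.14  0.04  1.95 -0.04  1.13 -0.34]
```

Force fell from 16 to 13.4 N while the travel grew to 23.8 mm, so the spring snapped. Letting up now.

>>> {"fn": "servo_tool", "kwargs": {
  "increments": "0 0.3 -2 -3 0; 0 0.2 -1.5 -8 0; 0 0 -0.8 -14 0; 0 0 -0.3 -20 0; 0 0 0 -27 0; 0 0 0 -35 0; 0 0 0 -50 0; 0 0 0 -80 0; 0 20 0 -110 0; 0 55 0 -115 0; 0 95 0 -118 0; 0 135 0 -120 0; 0 175 0 -120 0; 0 215 0 -120 0; 0 255 0 -120 0; 0 285 0 -120 0; 0 290 0 -120 0; 0 290 0 -120 0"
}}

```text
clock: 34.37
ee_pos: [386.9, 300.7, 215.6]
tcp_rot: [0.625, 0.78, -0.009, 0.024]
force: [-0.1, -0.5, 0.5]
opening: 0.004
```

```bash
python3 fit2.py 19
python3 - <<'E'
from car import *
for n in('side','top'):
    s=arm.capture(n); u=proj(s,s2w(-30,10,50)).astype(int); cv2.imwrite(f'pics/{n}20.png',cv2.resize(cv2.cvtColor(s['pixels'],cv2.COLOR_RGB2BGR)[u[1]-45:u[1]+45,u[0]-60:u[0]+60],None,fx=6.5,fy=6.5,interpolation=2))
    print(n,'blk',xyfit(s,BLK,[0,11]))
    for th in ['tape_roll','steel_block','hammer_tool','dropper']:
        r=arm.trace(s,th)
        if r:
            m=r[0]['pixels']; c=cloud(s)[m&(s['range_z']>0)]; print(th,round(r[0]['confidence'],2),np.round(r[0]['at']),np.round(np.median(c,0)))
E
```

```text
t (array([447.63892152, -15.45435744,   1.79258505]), np.float64(0.25199917072516353), 111) stand [-25.3442342   21.83581405] dyaw 0.2627039885445341 mark [-0.28947659  9.95056603]
cap 93 [0.77683946 9.92765722] [ 0.54986052 10.75669795]
s (array([445.56662921, -17.39840542,   1.77298562]), np.float64(0.2863030601778076), 184) stand [-26.79602592  24.27835756] dyaw -0.8602605742677807 mark [-1.97900954 11.90436474]
cap 96 [-1.36031361 11.46921392] [-2.66911845 12.37490113]
shift [-291.3   -6.6   69.9] spin 0.01 tcp stand [294.3  12.4] [387.9 298.7 215.9] F [-0.9  0.3  0.5] clk 34.4667 q [ 0.52  0.02  1.73 -0.05  1.39  0.31]
side blk (array([-2.09, 12.18]), 78, 0.33)
tape_roll 0.83 [236. 172.] [374. 292.  19.]
steel_block 0.73 [368. 346.] [ 418. -360.   20.]
hammer_tool 0.97 [441. 324.] [ 581. -393.   18.]
dropper 0.57 [290. 154.] [540. 293.  45.]
top blk (array([-0.1,  9.7]), 71, 0.3)
tape_roll 0.96 [219. 229.] [387. 290.  22.]
steel_block 0.68 [443. 231.] [ 421. -354.   18.]
hammer_tool 0.93 [445. 182.] [ 567. -368.   16.]
dropper 0.63 [215. 184.] [539. 297.  58.]
```

View pics/t19.png

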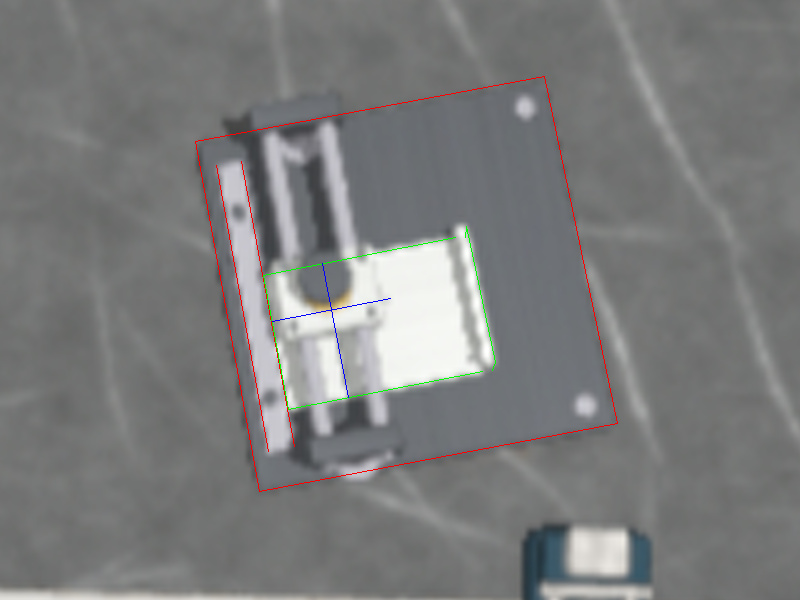

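View pics/side20.png

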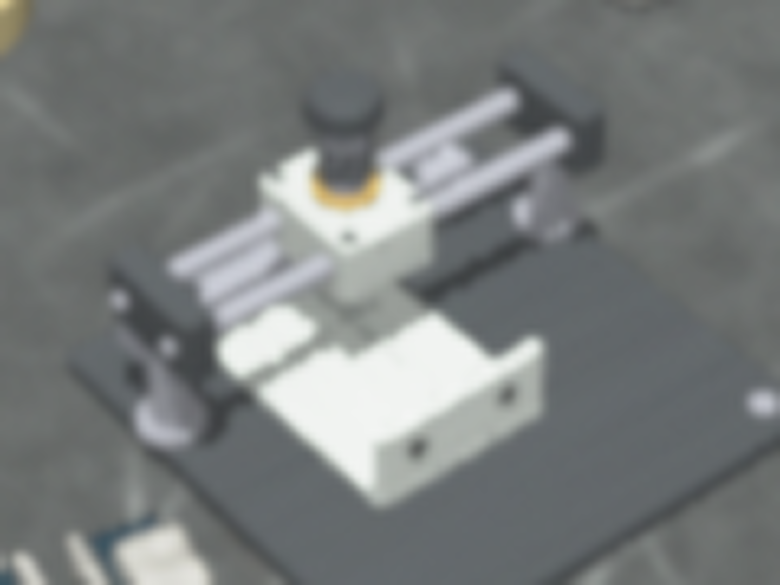

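The bracket is still home and the cap is back up. The mark (y 9.95) and carriage (about 9.7–10.7) agree, and the bystanders are where they were.

```bash
python3 -c "
from workcell import arm
print(arm.hand_in())"
```

```text
the job is handed in; nothing more can be done
None
```

I handed the job in at about 34.6 s of the 64 s. The bracket is home against the fence, the carriage stands over the crossing, and the punch snapped once and sprang back up.

**Bracket:** I pushed it to the fence with two fingers, up to about 22 N. I then gripped the flange to find its sideways position, which moved it 1–2 mm along the fence. After that I pushed it home again at about 18 N. The last top-camera fit puts it 0.3 mm in x and 0.3° in yaw from home.

**Carriage:** I pinched the cap and slid the carriage to stand y ≈ 10.2 mm, with the crossing at about 10.0–10.2.

**Punch:**
- **First press:** I stopped it at about 14 mm of cap travel, before the snap, because the arm was dragging the carriage sideways. The point was already touching the bracket then, so there may be a light touch about 1 mm from the crossing.
- **Second press:** I re-centred the carriage and held the sideways force near zero. The force rose to 16 N, then fell to 13.4 N at 23.8 mm of travel, which I took as the snap. I had no direct reading of the nose.

**Last checks:**

| Camera | Crossing y (mm) | Carriage y (mm) |
|---|---|---|
| Top | 9.95 | 9.7 (block), 9.9–10.8 (cap) |
| Side | 11.9 | 12.2 |

- **Camera agreement:** The two cameras differ by about 2 mm in absolute position, but each shows the carriage within about 1 mm of the crossing. The side camera's bracket fit disagreed by about 1.5 mm in x and 0.9° in yaw. I trusted the top view.
- **Earlier disagreement:** Cap and block estimates once differed by about 2 mm, which I settled with the gripper pinches.
- **Bystanders:** The steel block and dropper read as before in both cameras. The tape roll and hammer read as before from the side. From above, the tape roll read about 16 mm off and the hammer about 10 mm. I put the tape roll down to the arm partly hiding it and the hammer to trace noise, and the arm touched neither.

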